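Turn the pumps round in the test stand and lock the hold-down bar

TASK

The pumps in the test stand have been tested at the short stub end. Squeeze the release in the lever's grip and raise the lever until it latches up, turn every pump whose white barrel points to the back so that its white barrel faces out over the front edge of the stand (the side the lever's handle points to when down), and put any pump lying on the bench into a free pocket the same way round, all fully home. Then squeeze the release again, swing the lever down until it locks with the bar over the pumps, let go, and leave the meter, the grease tube and the screwdriver where they lie.

Things in the scene. Friction and masses are not known exactly. Their poses are not given: they have to be found in the camera images.
- stand: pump test stand: aluminium base plate 175x410x10 mm, fixed on the bench. Origin on the bench below the row of pockets, x to the back, y left, z up; the front, over which barrels must point, is -x. A white nest plate (top at z = 22 mm) has four pockets along y (135, 55, -25, -105 mm; x = 0), each 62 mm (x) by 54 mm (y), 8 mm deep: 3 mm play all round a coil body, either way round
- pocket_1 (a point): middle of the floor of the leftmost pocket, 14 mm above the bench; a pump is home when its origin is here
- pocket_2 (a point): the same of the second pocket from the left
- pocket_3 (a point): the same of the third pocket from the left
- pocket_4 (a point): the same of the rightmost pocket, the one next to the lever
- lever (a joint): angle of the hold-down frame: 0 rad = down, handle level to the front, bar 1.5 mm above the coils; 1.57 = upper stop, handle upright. A pin latches it at 0 and 1.56 unless the release is squeezed, and snaps in there once it is let go. Between, it stays where left; lifting takes about 5 N at the grip. The cross bar lies 85 mm from the hinge; the handle is at the stand's right end
- lever_hinge (a point): a point on the hinge axis (along the stand's y) in the plane of the lever arm, 76 mm above the bench; it stays still
- lever_grip (a point): middle of the squeezed grip; when down 175 mm before and 30 mm above the hinge, about which it swings. The black grip is 74 mm long (its end 37 mm from here), 24 mm deep, and rises 20 degrees to its end when down. Squeeze it with two fingers along the stand's y: 35 mm wide with the paddle out, 26 mm with it in; this point is the middle of the 26 mm
- release (a joint): travel of the release, a steel paddle 62x20 mm along the right (-y) side of the grip: 0 m = out, 0.009 = squeezed fully in, with 8 N; the lever is free above 0.006. Between the latched positions the pin rides on the sector, so that the paddle stays about 0.005 in when let go
- pump_a: a solenoid pump, 134 mm long, 0.22 kg. Black coil body 48 mm wide (x), 56 mm long (y), 50 mm high: grasp across the 48 mm. From the coil's -y face sticks out a thick white barrel (30 mm diameter) with a thin spigot to 84 mm from the coil's middle, from the +y face a short stub (18 mm diameter). Origin in the middle of the coil's underside, z up. Starts in a pocket, barrel to the back.
- pump_b: a solenoid pump, 134 mm long, 0.22 kg. Black coil body 48 mm wide (x), 56 mm long (y), 50 mm high: grasp across the 48 mm. From the coil's -y face sticks out a thick white barrel (30 mm diameter) with a thin spigot to 84 mm from the coil's middle, from the +y face a short stub (18 mm diameter). Origin in the middle of the coil's underside, z up. Starts in a pocket, barrel to the back.
- pump_c: a solenoid pump, 134 mm long, 0.22 kg. Black coil body 48 mm wide (x), 56 mm long (y), 50 mm high: grasp across the 48 mm. From the coil's -y face sticks out a thick white barrel (30 mm diameter) with a thin spigot to 84 mm from the coil's middle, from the +y face a short stub (18 mm diameter). Origin in the middle of the coil's underside, z up. Starts in a pocket, barrel already to the front.
- pump_e: a solenoid pump, 134 mm long, 0.22 kg. Black coil body 48 mm wide (x), 56 mm long (y), 50 mm high: grasp across the 48 mm. From the coil's -y face sticks out a thick white barrel (30 mm diameter) with a thin spigot to 84 mm from the coil's middle, from the +y face a short stub (18 mm diameter). Origin in the middle of the coil's underside, z up. Starts in a pocket, barrel to the back.
- pump_d: a solenoid pump, 134 mm long, 0.22 kg. Black coil body 48 mm wide (x), 56 mm long (y), 50 mm high: grasp across the 48 mm. From the coil's -y face sticks out a thick white barrel (30 mm diameter) with a thin spigot to 84 mm from the coil's middle, from the +y face a short stub (18 mm diameter). Origin in the middle of the coil's underside, z up. Starts lying upright on the bench, in front of the stand at the right.
- barrel_a (a point): middle of the end face of the thick white barrel of pump_a, 58 mm from the coil's middle and 25 mm above the underside
- barrel_b (a point): middle of the end face of the thick white barrel of pump_b, 58 mm from the coil's middle and 25 mm above the underside
- barrel_c (a point): middle of the end face of the thick white barrel of pump_c, 58 mm from the coil's middle and 25 mm above the underside
- barrel_d (a point): middle of the end face of the thick white barrel of pump_d, 58 mm from the coil's middle and 25 mm above the underside
- barrel_e (a point): middle of the end face of the thick white barrel of pump_e, 58 mm from the coil's middle and 25 mm above the underside
- multimeter: a yellow and black multimeter, 138x68x45 mm, lying on the bench in front of the stand; a bystander. Origin in the middle of its underside.
- grease_tube: a white grease tube with a red cap, 122x42x28 mm, lying on the bench at the far left; a bystander. Origin on its underside.
- screwdriver: a screwdriver with a red and black handle, 198 mm long, lying on the bench at the left in front; a bystander. Origin below its middle.
There are look-alikes about, which are no part of the job. Leave any pink look-alike of the pump_d alone.

How it is judged:
On the way, in this order (a step that is already met when the one before it is completed fails the run):
1. the lever is raised and latched up, the release let go (value of joint lever above 1.5 rad and value of joint release below 0.002 m), for 0.2 s.
2. with the lever still up, every pump sits home in a pocket with its white barrel over the front edge (value of joint lever above 1.45 rad and z of pump_a in the frame of stand between 0.011 and 0.017 m and x of pump_a in the frame of stand between -0.006 and 0.006 m and x of each of barrel_a, barrel_b, barrel_c, barrel_d, barrel_e in the frame of stand below -0.045 m and angle between each of pump_a, pump_b, pump_c, pump_d, pump_e's own z axis and vertical below 0.1 rad and z of pump_b in the frame of stand between 0.011 and 0.017 m and x of pump_b in the frame of stand between -0.006 and 0.006 m and z of pump_c in the frame of stand between 0.011 and 0.017 m and x of pump_c in the frame of stand between -0.006 and 0.006 m and z of pump_d in the frame of stand between 0.011 and 0.017 m and x of pump_d in the frame of stand between -0.006 and 0.006 m and z of pump_e in the frame of stand between 0.011 and 0.017 m and x of pump_e in the frame of stand between -0.006 and 0.006 m), for 0.3 s.
3. the lever swings down with the release squeezed (value of joint lever between 0.3 and 1.2 rad and value of joint release above 0.006 m), for 0.1 s.
At the end, for the whole second after the job is handed in: the lever is down (below 0.05 rad) and locked (release paddle out, below 2 mm), and every pump present stands upright (within 0.1 rad) on the floor of a pocket (within 3 mm in height, 6 mm along x) with its white barrel to the front of the stand (value of joint lever below 0.05 rad and value of joint release below 0.002 m and z of pump_a in the frame of stand between 0.011 and 0.017 m and x of pump_a in the frame of stand between -0.006 and 0.006 m and x of each of barrel_a, barrel_b, barrel_c, barrel_d, barrel_e in the frame of stand below -0.045 m and angle between each of pump_a, pump_b, pump_c, pump_d, pump_e's own z axis and vertical below 0.1 rad and z of pump_b in the frame of stand between 0.011 and 0.017 m and x of pump_b in the frame of stand between -0.006 and 0.006 m and z of pump_c in the frame of stand between 0.011 and 0.017 m and x of pump_c in the frame of stand between -0.006 and 0.006 m and z of pump_d in the frame of stand between 0.011 and 0.017 m and x of pump_d in the frame of stand between -0.006 and 0.006 m and z of pump_e in the frame of stand between 0.011 and 0.017 m and x of pump_e in the frame of stand between -0.006 and 0.006 m); the robot touches nothing.
It fails at once if the multimeter is moved by more than 3 cm (distance of multimeter from where it was at the start of the episode above 0.03 m).
It fails at once if the grease tube is moved by more than 3 cm (distance of grease_tube from where it was at the start of the episode above 0.03 m).
It fails at once if the screwdriver is moved by more than 3 cm (distance of screwdriver from where it was at the start of the episode above 0.03 m).
Of pump_a, pump_b, pump_c, pump_d, pump_e only 3 to 4 are there at a start; the rules pass over those that are not, and their reading is None.
At some moment in a run one of pump_d may be knocked a few centimetres aside while the robot is not near it.
It also fails if it takes over 210 s, if anything falls off the work surface, if the arm or the gripper's body presses on something with over 40 N, if the wrist force passes 120 N, or if a joint passes its speed limit or range.

ROBOT

A 6-joint arm with a two-finger parallel gripper is mounted at the origin on a cart in front of the work surface, level with it; the furniture and walls round the work are solid. World frame = base frame: x ahead of the robot, y to its left, z up, the work surface at z = 0. Lengths are in m, angles in rad, forces in N, time in s.
With the tool pointing down it reaches from about 0.3 to 0.775 m from the base axis. Payload 14.6 kg.
Tool frame: the origin (TCP) lies midway between the tips of the shut fingers; the grasp point (between the pads) lies 19 mm behind it; z points along the fingers, y is the line along which they close (so a half turn about z gives the same grasp; the last joint's range is limited). The gripper opens to 94 mm and grips with 3 to 60 N. Pads are 16 mm wide; open, the fingers measure 119 mm over their backs; the gripper's body (75 mm by 177 mm) begins 78 mm behind the grasp point.
Start: joints at [-1.363, 0.3, 1.521, -0, 1.321, -0.067], TCP at [0.149, -0.529, 0.205] pointing down, gripper open.
Joint ranges: [-3.03, 3.03], [-0.79, 2.21], [0.23, 2.52], [-1.04, 4.18], [0, 3.07], [-2.55, 2.55]. Speed limits (rad/s): [2.22, 2.22, 2.57, 3.14, 3.14, 3.14].

INTERFACE

Orientations are given as [roll, pitch, yaw] about the fixed x, y, z axes, in that order (R = Rz(yaw) Ry(pitch) Rx(roll)).
In Python, from station import ctrl gives the robot as it stands. The module is installed in compiled form; this text tells all that it offers.
- The arm moves only by the tool servo_tool, never from a script. Its argument "plan" is a list of rows, each a list of 7 numbers: the opening in per cent of the stroke, from 0 (shut) to 100 (fully open), then the shift along the tool's x, y, z in m, then the turn, a rotation vector about the tool's x, y, z in rad. A call has exactly 8 rows; each row shifts and turns the commanded pose from where the row before left it, along the tool's axes as they then stand; what a row does not reach is not made up. A row lasts 1/8 s, in which the tool goes at most 62.5 mm and 10.7 degrees, less where a joint would pass 70% of its speed; a pose out of reach is approached as far as the arm can. A call with a gripper value outside its range is refused whole. The fingers move at their own pace and stop on an object; "force" is the grip in N (left out, the last holds). Time passes only in rows, so rows that do not move let the fingers close, or fill a call up. It gives the time, the measured TCP pose, the force, the opening and the grip force at its end, in the units of the state.
- ctrl.get_obs(): the state, without advancing time (a new reading comes with each control period).
- ctrl.camera(name): name is "side" or "top"; returns a dict with "pixels" (480x640x3 uint8, red, green, blue), "z_map" (480x640 float32, m along the optical axis (not along the pixel's ray), 0 where there is no reading), "mtx" (3x3 intrinsics, pixels), "dist" ([k1, k2, p1, p2, k3] as OpenCV has them; the pictures are not rectified), "pose" (4x4, takes a point from camera to world coordinates). Camera axes: x right, y up, looking along -z (the intrinsics and any distortion apply to the point x, -y, -z); pixel columns grow to the right and rows downward; lengths in m; the calibration is good to about 2 mm. A picture is of the moment at which its call begins.
- ctrl.hand_in(): hands the job in; it is judged then, once.
The state is a dict: "time_s": time; "qpos": joint angles; "joint_vel": joint speeds; "tau": joint torques, N m; "ee_pos": TCP position; "eef_rot": TCP orientation; "force": force on the tool from outside, world axes, zero at the start; "moment": the same for the moment, N m; "grip_width": finger opening in m; "grip_force": force on a finger pad.
Only numpy, scipy, OpenCV 4.12 (cv2) and the standard library are available. Lean on these libraries where they do the work, as an engineer would, in place of code of your own. Each camera call takes 0.05 s, during which the arm holds its last target. There are 200 camera calls.

## Working session

There is one attempt and no reset: what is moved stays moved. The work goes in short steps, Python scripts to look and compute and a tool call to move; the robot and the scene stay as the last step left them, time stands still between calls to the robot, and variables do not carry over. Pictures are saved under pics/ and viewed, at most 17 in all, crops included, and the job is handed in when it is done.

Besides the shell and the picture viewer there is one more tool, called after ">>>" in YAML: its name, and indented under it one key for each argument. servo_tool: Moves the arm, as the interface text tells. Its arguments: {"type":"object","properties":{"plan":{"type":"array","items":{"type":"array","items":{"type":"number"}}},"force":{"type":"number"}},"required":["plan"]}

```bash
mkdir -p pics; cat > h.py <<'E'
import numpy as np, cv2
from station import ctrl
def shot(name):
    c=ctrl.camera(name); return c
def save(c,fn,crop=None,scale=1):
    im=c["pixels"][:,:,::-1]
    if crop: im=im[crop[1]:crop[3],crop[0]:crop[2]]
    if scale!=1: im=cv2.resize(im,None,fx=scale,fy=scale,interpolation=cv2.INTER_CUBIC)
    cv2.imwrite("pics/"+fn,im)
def world(c):
    h,w=c["z_map"].shape
    u,v=np.meshgrid(np.arange(w),np.arange(h))
    p=cv2.undistortPoints(np.stack([u,v],-1).reshape(-1,1,2).astype(float),c["mtx"],np.array(c["dist"])).reshape(h,w,2)
    z=c["z_map"]
    P=np.stack([p[...,0]*z,-p[...,1]*z,-z,np.ones_like(z)],-1)
    W=(P@np.array(c["pose"]).T)[...,:3]
    W[z==0]=np.nan
    return W
E
python3 - <<'E'
from h import *
for n in("top","side"):
    c=shot(n); save(c,n+"0.png"); np.savez(n+"0.npz",W=world(c),im=c["pixels"]); print(n,np.round(c["pose"],3).tolist())
print(ctrl.get_obs())
E
```

```text
top [[-0.004, 0.995, -0.097, 0.378], [-1.0, -0.003, 0.007, 0.025], [0.007, 0.097, 0.995, 1.481], [0.0, 0.0, 0.0, 1.0]]
side [[-0.935, 0.218, -0.281, 0.173], [-0.356, -0.581, 0.732, 0.829], [-0.003, 0.784, 0.621, 0.759], [0.0, 0.0, 0.0, 1.0]]
{'time_s': 0.1, 'qpos': array([-1.36262292e+00,  3.00395147e-01,  1.52152072e+00, -8.12256168e-06,
        1.32070368e+00, -6.66161809e-02]), 'joint_vel': array([ 0.00054027, -0.00015361, -0.00223191,  0.00064037,  0.0002429 ,
        0.00132212]), 'tau': array([ 1.23060734e-03, -5.32645869e+01, -3.53283727e+01,  7.09470478e-02,
        2.34898611e-02, -5.98440670e-05]), 'ee_pos': array([ 0.14917676, -0.52913599,  0.20495353]), 'eef_rot': array([-3.14056752e+00, -6.05066962e-05,  2.74791569e-01]), 'force': array([ 0.35954296,  0.0596118 , -0.38065169]), 'moment': array([-0.03067762, -0.00514329, -0.01463145]), 'grip_force': 0.0, 'grip_width': 0.09428397915474618}
```

View pics/top0.png

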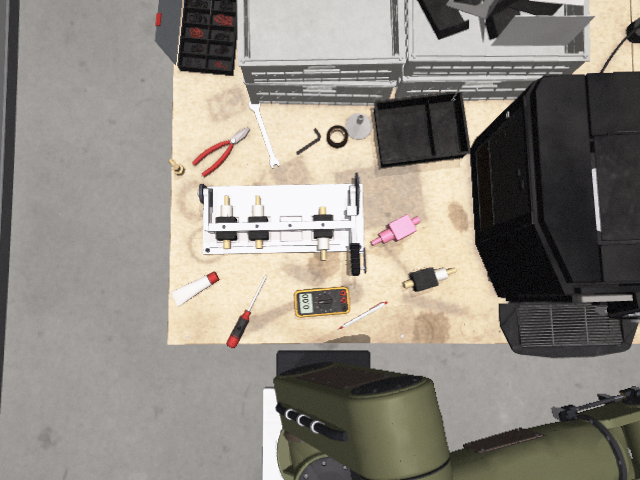

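View pics/side0.png

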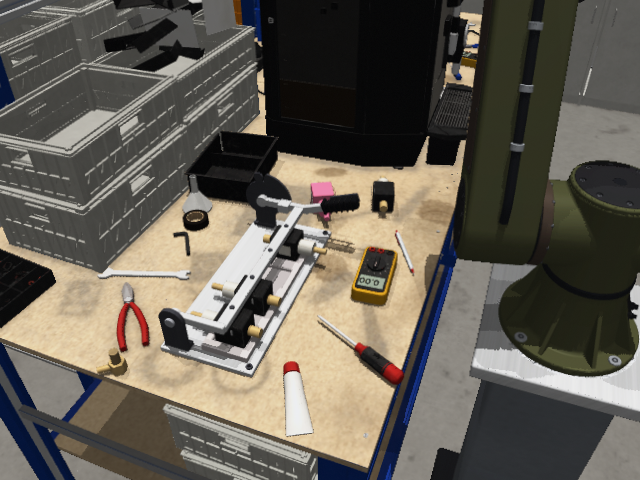

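The top view shows the stand at about (285,220). The pumps at (227,228) and (258,228) have their barrels to the back, and the one at (322,230) already points to the front. Pocket 3 at (290,222) is free, and the lever grip is at (356,260).
Candidates for pump_d are the black and white pump at (428,279), the pink look-alike at (402,229), and the pumps in the stand. I choose (428,279) and will check it in a crop.

```bash
python3 - <<'E'
from h import *
d=np.load("top0.npz");W=d["W"];im=d["im"]
a=cv2.resize(im[175:300,190:370,::-1],None,fx=4,fy=4,interpolation=cv2.INTER_CUBIC)
b=cv2.resize(im[255:305,390:470,::-1],None,fx=5,fy=5,interpolation=cv2.INTER_CUBIC)[:,:400]
o=np.zeros((500+100,720,3),np.uint8); o[:500]=a
cv2.imwrite("pics/c1.png",o[:500]); cv2.imwrite("pics/c2.png",b)
x,y,z=W[...,0],W[...,1],W[...,2]
reg=(x>.3)&(x<.75)&(y>-.35)&(y<.4)
g=im.astype(int)
white=(g.min(-1)>190)
# base plate pts z 5..15
m=reg&(abs(z-.010)<.005)&white&(x>.42); 
r=cv2.minAreaRect(np.stack([x[m],y[m]],-1).astype(np.float32)); print("base",r,m.sum())
def q(u,v):print((u,v),np.round(W[v,u],3))
for p in [(203,187),(206,250),(363,248),(355,180),(355,255),(357,270),(227,228),(258,228),(290,222),(322,222),(428,279),(440,276),(410,285),(402,229)]:q(*p)
# black pump d
m=reg&(g.max(-1)<90)&(z>.04)&(z<.06)&(y<-.25)&(x<.5)
m[:, :395]=0; m[:,460:]=0
P=np.stack([x[m],y[m]],-1).astype(np.float32);print("d",len(P),cv2.minAreaRect(P),np.median(z[m]))
# grip
m=(g.max(-1)<70)&(z>.08); m[:240]=0;m[285:]=0;m[:,:340]=0;m[:,370:]=0
P=W[m];print("grip",len(P),P.min(0),P.max(0));print(cv2.minAreaRect(P[:,:2].astype(np.float32)))
E
```

```text
base ((0.5851480960845947, 0.023394376039505005), (0.7460291385650635, 0.3291652798652649), 89.80644226074219) 4836
(203, 187) [0.644 0.302 0.08 ]
(206, 250) [0.495 0.306 0.011]
(363, 248) [ 0.491 -0.085  0.11 ]
(355, 180) [ 0.659 -0.069  0.088]
(355, 255) [ 0.474 -0.066  0.111]
(357, 270) [ 0.438 -0.069  0.13 ]
(227, 228) [0.542 0.242 0.086]
(258, 228) [0.542 0.167 0.086]
(290, 222) [0.558 0.09  0.075]
(322, 222) [0.558 0.012 0.076]
(428, 279) [ 0.418 -0.248  0.056]
(440, 276) [ 0.426 -0.28   0.043]
(410, 285) [ 0.404 -0.208  0.031]
(402, 229) [ 0.543 -0.187  0.051]
d 127 ((0.42253556847572327, -0.26089221239089966), (0.046827878803014755, 0.021275734528899193), 1.2091628313064575) 0.04922629190994665
grip 266 [ 0.4262628  -0.0892468   0.09689238] [ 0.50358861 -0.05425535  0.13200167]
((0.46539247035980225, -0.0658349022269249), (0.07784529775381088, 0.031515270471572876), 12.881980895996094)
```

View pics/c1.png

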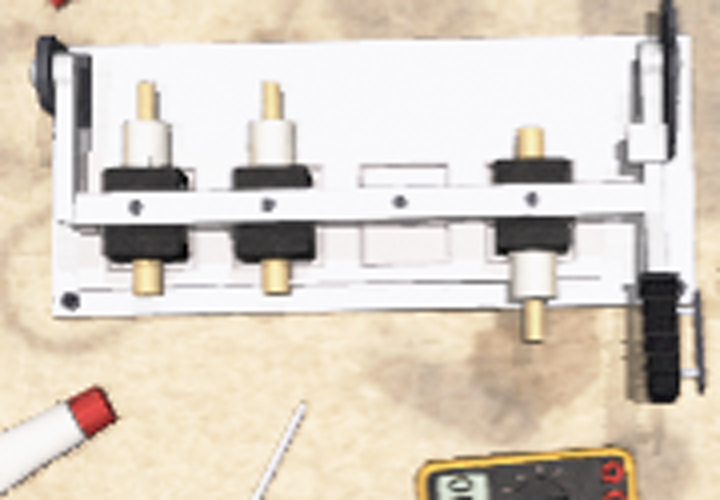

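View pics/c2.png

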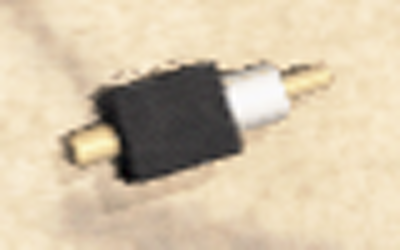

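```bash
python3 - <<'E'
from h import *
d=np.load("top0.npz");W=d["W"];im=d["im"];g=im.astype(int)
x,y,z=W[...,0],W[...,1],W[...,2]
box=np.zeros(z.shape,bool);box[178:258,198:366]=1
m=box&(g.min(-1)>185)&(abs(z-.0105)<.006)
P=np.stack([x[m],y[m]],-1).astype(np.float32);r=cv2.minAreaRect(P);print("base",r);print(cv2.boxPoints(r))
# front edge line, back edge line per column
for nm,f,t in(("front",np.max,0),("back",np.min,0)):
    L=[]
    for u in range(215,345,2):
        v=np.where(m[:,u])[0]
        if len(v): L.append(W[f(v),u])
    L=np.array(L);k=np.polyfit(L[:,1],L[:,0],1);e=L[:,0]-np.polyval(k,L[:,1]);L=L[abs(e)<.004];k=np.polyfit(L[:,1],L[:,0],1);print(nm,k,len(L))
# bar
m=box&(g.min(-1)>150)&(abs(z-.086+.003)<.012);m[:215]=0;m[236:]=0;m[:,:215]=0;m[:,345:]=0
B=W[m];print("bar",len(B),cv2.minAreaRect(B[:,:2].astype(np.float32)),np.median(B[:,2]))
# coil tops
for u0 in(227,258,322):
    m=np.zeros(z.shape,bool);m[205:245,u0-16:u0+16]=1
    m&=(g.max(-1)<90)&(abs(z-.064)<.006);Q=W[m];print("coil",len(Q),Q.min(0),Q.max(0),cv2.minAreaRect(Q[:,:2].astype(np.float32)))
m=np.zeros(z.shape,bool);m[262:296,405:446]=1
m&=(g.max(-1)<95)&(z>.044)&(z<.062);Q=W[m];print("d",len(Q),cv2.minAreaRect(Q[:,:2].astype(np.float32)))
m=np.zeros(z.shape,bool);m[262:296,440:452]=1
m&=(g.min(-1)>150)&(z>.03)&(z<.05);print("dbarrel",m.sum(),np.median(W[m],0))
E
```

```text
base ((0.5792964100837708, 0.1150413528084755), (0.4283316135406494, 0.20468716323375702), 89.85002899169922)
[[ 0.4763926  -0.09885584]
 [ 0.6810791  -0.09939161]
 [ 0.6822002   0.32893854]
 [ 0.47751373  0.32947433]]
front [-0.03224872  0.49541833] 19
back [-0.01367132  0.66413748] 49
bar 1006 ((0.5490783452987671, 0.11538802087306976), (0.020750844851136208, 0.31477925181388855), 0.969160258769989) 0.08182078208514776
coil 224 [0.51816342 0.22761688 0.05801459] [0.57277357 0.27259584 0.06908577] ((0.5456409454345703, 0.2500539720058441), (0.05459688603878021, 0.04444887116551399), 0.7652350664138794)
coil 223 [0.51802456 0.14744863 0.0581022 ] [0.57455843 0.19389964 0.06980441] ((0.5461894869804382, 0.17146295309066772), (0.05524037033319473, 0.04591314494609833), 2.8459739685058594)
coil 221 [ 0.52239443 -0.01301105  0.05835456] [0.57730713 0.03376605 0.06947363] ((0.55030757188797, 0.010067107155919075), (0.054681748151779175, 0.04508306458592415), 2.696105480194092)
d 393 ((0.4192844331264496, -0.2414672076702118), (0.046631839126348495, 0.053863774985075), 16.511934280395508)
dbarrel 75 [ 0.43351547 -0.28943338  0.03749443]
```

The crops confirm pump_d: a black coil with its white barrel pointing right and slightly back. Next I move to the lever grip.

```bash
cat >> h.py <<'E'
from scipy.spatial.transform import Rotation as R
def to(p,yaw=None):
    o=ctrl.get_obs();r=R.from_euler("xyz",o["eef_rot"])
    if yaw is None: d=np.zeros(3)
    else: d=(r.inv()*R.from_euler("xyz",[np.pi,0,yaw])).as_rotvec()
    print("t",round(o["time_s"],2),"pos",np.round(o["ee_pos"],4),"rot",np.round(o["eef_rot"],3),"grip",round(o["grip_width"],4),"q",np.round(o["qpos"],2),"F",np.round(o["force"],1))
    print("shift now-axes",np.round(r.inv().apply(np.array(p)-o["ee_pos"]),4),"rotvec",np.round(d,3),"shift final-axes",np.round((r*R.from_rotvec(d)).inv().apply(np.array(p)-o["ee_pos"]),4))
E
```

>>> servo_tool:
  plan:
    - [100,0,0,-0.03,0,0,0.128]
    - [100,0,0,-0.03,0,0,0.128]
    - [100,0.035,-0.05,0,0,0,0]
    - [100,0.035,-0.05,0,0,0,0]
    - [100,0.035,-0.05,0,0,0,0]
    - [100,0.035,-0.05,0,0,0,0]
    - [100,0.035,-0.05,0,0,0,0]
    - [100,0.035,-0.05,0,0,0,0]

```text
time_s: 1.1
ee_pos: [0.3542, -0.2237, 0.2654]
eef_rot: [3.142, -0.0, 0.019]
force: [0.4, -0.3, 1.0]
grip_width: 0.0944
grip_force: 0.0
```

```bash
python3 -c "
from h import *
to([.460,-.067,.20],.018)"
```

```text
t 1.1 pos [ 0.3542 -0.2237  0.2654] rot [ 3.142 -0.     0.019] grip 0.0944 q [-0.65 -0.04  1.77  0.    1.42  0.9 ] F [ 0.4 -0.3  1. ]
shift now-axes [ 0.1087 -0.1547  0.0654] rotvec [ 0.    -0.     0.001] shift final-axes [ 0.1086 -0.1547  0.0654]
```

>>> servo_tool:
  plan:
    - [100,0.036,-0.05,0,0,0,0]
    - [100,0.036,-0.05,0,0,0,0]
    - [100,0.037,-0.055,0.015,0,0,0]
    - [100,0,0,0.05,0,0,0]
    - [100,0,0,0.05,0,0,0]
    - [100,0,0,0.045,0,0,0]
    - [100,0,0,0.018,0,0,0]
    - [100,0,0,0,0,0,0]

```text
time_s: 2.1
ee_pos: [0.456, -0.0727, 0.0876]
eef_rot: [-3.141, 0.003, 0.019]
force: [-0.3, -1.2, 0.0]
grip_width: 0.0942
grip_force: 0.0
```

```bash
python3 -c "
from h import *
to([.460,-.067,.087],.018)
c=shot('side');save(c,'s1.png',(240,140,440,290),4)
c=shot('top');W=world(c);g=c['pixels'].astype(int)
np.savez('t1.npz',W=W,im=c['pixels'])
"
```

```text
t 2.1 pos [ 0.456  -0.0727  0.0876] rot [-3.141e+00  3.000e-03  1.900e-02] grip 0.0942 q [-0.24  0.25  1.89  0.    1.01  1.31] F [-0.3 -1.2  0. ]
shift now-axes [ 0.0041 -0.0057  0.0006] rotvec [-0.001  0.003  0.001] shift final-axes [ 0.0041 -0.0057  0.0006]
```

View pics/s1.png

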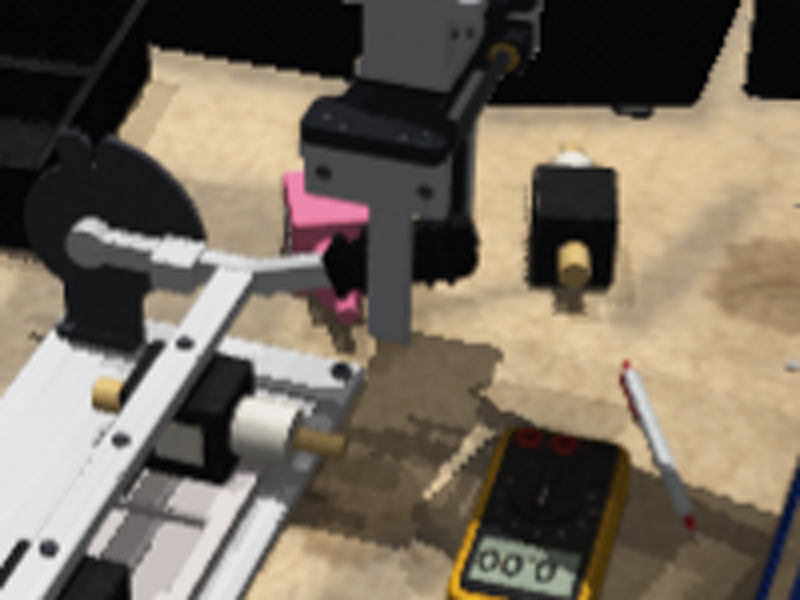

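The fingers straddle the grip at (390,260). I correct by 4 and 5.5 mm and squeeze.

>>> servo_tool:
  plan:
    - [100,0.004,-0.0055,0,0,0,0]
    - [50,0,0,0,0,0,0]
    - [10,0,0,0,0,0,0]
    - [10,0,0,0,0,0,0]
    - [10,0,0,0,0,0,0]
    - [10,0,0,0,0,0,0]
    - [10,0,0,0,0,0,0]
    - [10,0,0,0,0,0,0]
  force: 25

```text
time_s: 3.2
ee_pos: [0.4606, -0.0681, 0.0887]
eef_rot: [3.14, 0.0, 0.019]
force: [-2.4, -22.0, -1.1]
grip_width: 0.0275
grip_force: 11.2
```

```bash
python3 -c "
from h import *
to([.460,-.067,.087],.018)"
```

```text
t 3.2 pos [ 0.4606 -0.0681  0.0887] rot [3.14  0.    0.019] grip 0.0275 q [-0.22  0.25  1.88 -0.    1.01  1.33] F [ -2.4 -22.   -1.1]
shift now-axes [-0.0005 -0.0011  0.0017] rotvec [0.001 0.    0.001] shift final-axes [-0.0005 -0.0011  0.0017]
```

>>> servo_tool:
  plan:
    - [10,0,0.001,0,0,0,0]
    - [10,0,0,0,0,0,0]
    - [10,0,0,0,0,0,0]
    - [10,0,0,0,0,0,0]
    - [10,0,0,0,0,0,0]
    - [10,0,0,0,0,0,0]
    - [10,0,0,0,0,0,0]
    - [10,0,0,0,0,0,0]
  force: 25

```text
time_s: 4.2
ee_pos: [0.4606, -0.0693, 0.0887]
eef_rot: [3.14, 0.0, 0.019]
force: [-1.1, -10.1, 0.2]
grip_width: 0.0248
grip_force: 25.0
```

```bash
python3 -c "
import numpy as np
t=np.linspace(0,1.57,17);x=-.175*np.cos(t)+.03*np.sin(t);z=.175*np.sin(t)+.03*np.cos(t)
print(np.round(np.c_[t[1:],np.diff(x),-np.diff(z)],4).tolist())"
```

```text
[[0.0981, 0.0038, -0.017], [0.1962, 0.0054, -0.0165], [0.2944, 0.007, -0.0159], [0.3925, 0.0086, -0.0152], [0.4906, 0.01, -0.0143], [0.5888, 0.0113, -0.0132], [0.6869, 0.0126, -0.012], [0.785, 0.0137, -0.0107], [0.8831, 0.0147, -0.0094], [0.9812, 0.0155, -0.0079], [1.0794, 0.0162, -0.0063], [1.1775, 0.0168, -0.0047], [1.2756, 0.0172, -0.003], [1.3738, 0.0174, -0.0013], [1.4719, 0.0174, 0.0004], [1.57, 0.0173, 0.0021]]
```

>>> servo_tool:
  plan:
    - [10,0.004,0.0005,-0.017,0,0,0]
    - [10,0.0055,0,-0.0165,0,0,0]
    - [10,0.007,0,-0.016,0,0,0]
    - [10,0.0085,0,-0.015,0,0,0]
    - [10,0.01,0,-0.0145,0,0,0]
    - [10,0.0115,0,-0.013,0,0,0]
    - [10,0.0125,0,-0.012,0,0,0]
    - [10,0.0135,0,-0.011,0,0,0]
  force: 25

```text
time_s: 5.2
ee_pos: [0.5325, -0.068, 0.2028]
eef_rot: [3.141, 0.004, 0.018]
force: [-0.4, -5.9, -10.9]
grip_width: 0.0247
grip_force: 25.0
```

```bash
python3 -c "
from h import *
to([.634-.124+.0215,-.067,.076+.124+.021-.019],.018)"
```

```text
t 5.2 pos [ 0.5325 -0.068   0.2028] rot [3.141 0.004 0.018] grip 0.0247 q [-0.19  0.27  1.56 -0.    1.31  1.36] F [ -0.4  -5.9 -10.9]
shift now-axes [-0.0009 -0.0011  0.0008] rotvec [0.001 0.004 0.   ] shift final-axes [-0.001  -0.0011  0.0008]
```

Tracking well. I finish the arc with a little extra past the top.

>>> servo_tool:
  plan:
    - [10,0.0145,0,-0.0095,0,0,0]
    - [10,0.0155,0,-0.008,0,0,0]
    - [10,0.016,0,-0.0065,0,0,0]
    - [10,0.017,0,-0.0045,0,0,0]
    - [10,0.017,0,-0.003,0,0,0]
    - [10,0.0175,0,-0.0015,0,0,0]
    - [10,0.0175,0,0.0005,0,0,0]
    - [10,0.0175,0,0.002,0,0,0]
  force: 25

```text
time_s: 6.2
ee_pos: [0.6664, -0.0632, 0.2357]
eef_rot: [-3.139, -0.002, 0.02]
force: [-3.1, 9.2, 12.1]
grip_width: 0.0175
grip_force: 26.5
```

>>> servo_tool:
  plan:
    - [10,0.001,0,0,0,0,0]
    - [10,0.001,0,0,0,0,0]
    - [10,0,0,0,0,0,0]
    - [10,0,0,0,0,0,0]
    - [10,0,0,0,0,0,0]
    - [10,0,0,0,0,0,0]
    - [10,0,0,0,0,0,0]
    - [10,0,0,0,0,0,0]
  force: 25

```text
time_s: 7.2
ee_pos: [0.6682, -0.0632, 0.2355]
eef_rot: [-3.14, -0.003, 0.02]
force: [0.6, 10.1, 8.7]
grip_width: 0.0177
grip_force: 26.3
```

```bash
python3 -c "
from h import *
c=shot('side');save(c,'s2.png',(200,60,400,210),4);np.savez('s2.npz',W=world(c),im=c['pixels'])
"
```

```text
(no output)
```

View pics/s2.png

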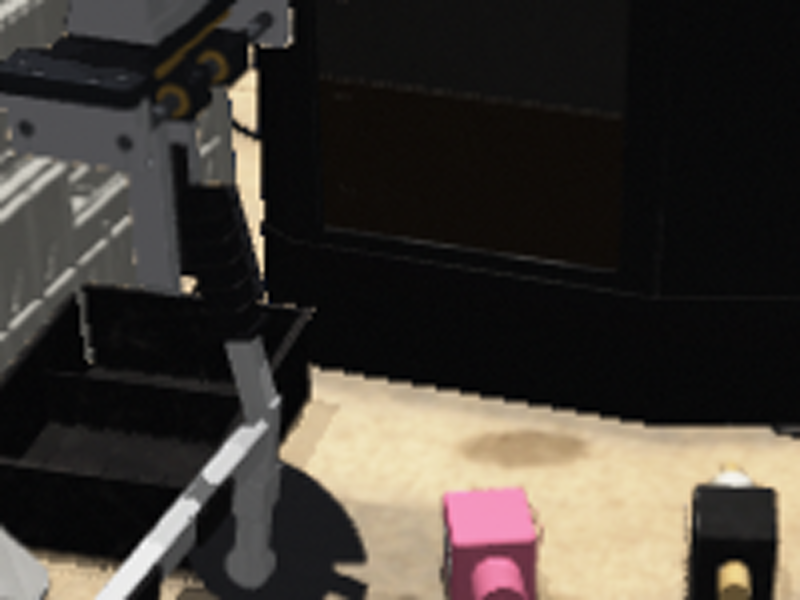

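The lever is almost upright, but the fingers at (160,230) have slid off behind the grip (at 225,250). I measure the lever angle next.

```bash
python3 -c "
from h import *
d=np.load('s2.npz');W=d['W']
for u,v in[(262,200),(263,190),(264,180),(265,165),(262,150),(260,140),(258,132),(256,125),(254,115),(252,108)]:print(u,v,np.round(W[v,u],4))
c=shot('top');W=world(c);z=W[...,2];x=W[...,0];y=W[...,1]
m=(y>.03)&(y<.24)&(x>.5)&(x<.7)&(z>.12)&(z<.2);print('bar',m.sum(),np.median(W[m],0),W[m].min(0),W[m].max(0))
m[:]=0;m[:, :]=(y>.0)&(y<.24)&(x>.58)&(x<.62)&(z>.03)&(z<.12);print(m.sum())
"
```

```text
262 200 [ 0.6354 -0.0585  0.077 ]
263 190 [ 0.6304 -0.0568  0.1045]
264 180 [ 0.6219 -0.048   0.1362]
265 165 [ 0.6212 -0.0555  0.1674]
262 150 [ 0.6246 -0.0535  0.202 ]
260 140 [ 0.626  -0.0507  0.2254]
258 132 [ 0.6293 -0.0512  0.2418]
256 125 [ 0.6343 -0.0546  0.2542]
254 115 [ 0.6374 -0.0553  0.2744]
252 108 [ 0.6406 -0.0555  0.2883]
bar 616 [0.61955295 0.1337656  0.16887714] [0.60836769 0.03059444 0.14819791] [0.63086478 0.23964822 0.1776145 ]
159
```

Lever angle is about 1.40 rad, with the grip middle at about (0.635, 0.2535). I open, step back onto the grip, and squeeze harder.

>>> servo_tool:
  plan:
    - [80,0,0,0,0,0,0]
    - [80,0,0,0,0,0,0]
    - [80,0,0.003,0,0,0,0]
    - [80,-0.017,0,0,0,0,0]
    - [80,-0.017,0,0,0,0,0]
    - [10,0,0,0,0,0,0]
    - [10,0,0,0,0,0,0]
    - [10,0,0,0,0,0,0]
  force: 40

```text
time_s: 8.3
ee_pos: [0.634, -0.0687, 0.2338]
eef_rot: [-3.142, 0.0, 0.019]
force: [0.2, -1.3, -0.8]
grip_width: 0.0411
grip_force: 0.0
```

>>> servo_tool:
  plan:
    - [10,0,0,0,0,0,0]
    - [10,0,0,0,0,0,0]
    - [10,0,0,0,0,0,0]
    - [10,0,0,0,0,0,0]
    - [10,0,0,0,0,0,0]
    - [10,0,0,0,0,0,0]
    - [10,0,0,0,0,0,0]
    - [10,0,0,0,0,0,0]
  force: 40

```text
time_s: 9.3
ee_pos: [0.6339, -0.0662, 0.2339]
eef_rot: [-3.139, 0.0, 0.021]
force: [0.9, 15.8, -0.6]
grip_width: 0.0247
grip_force: 40.1
```

>>> servo_tool:
  plan:
    - [10,0.004,-0.001,0,0,-0.03,0]
    - [10,0.005,0,0,0,-0.03,0]
    - [10,0.006,0,0.001,0,-0.03,0]
    - [10,0.006,0,0.001,0,-0.03,0]
    - [10,0.005,0,0.001,0,-0.03,0]
    - [10,0.002,0,0,0,-0.01,0]
    - [10,0,0,0,0,0,0]
    - [10,0,0,0,0,0,0]
  force: 40

```text
time_s: 10.3
ee_pos: [0.6604, -0.0656, 0.2314]
eef_rot: [-3.14, 0.161, 0.021]
force: [-15.7, 10.8, 14.8]
grip_width: 0.0245
grip_force: 40.0
```

```bash
python3 -c "
from h import *
to([.66,-.067,.236],.018)
c=shot('top');W=world(c);z=W[...,2];x=W[...,0];y=W[...,1]
m=(y>.03)&(y<.24)&(x>.5)&(x<.7)&(z>.12)&(z<.2);print('bar',m.sum(),np.median(W[m],0))
c=shot('side');W=world(c)
for u,v in[(264,180),(264,165),(262,150),(258,140),(254,125),(250,115)]:print(u,v,np.round(W[v,u],4))
"
```

```text
t 10.3 pos [ 0.6604 -0.0656  0.2314] rot [-3.14   0.161  0.021] grip 0.0245 q [-0.14  0.66  0.95 -0.03  1.69  1.41] F [-15.7  10.8  14.8]
shift now-axes [-0.0012  0.0014 -0.0045] rotvec [-0.001  0.161  0.002] shift final-axes [-0.0005  0.0014 -0.0046]
bar 700 [0.63109531 0.13687115 0.16951512]
264 180 [ 0.6283 -0.0604  0.1274]
264 165 [ 0.6295 -0.0674  0.1589]
262 150 [ 0.7758 -0.3486  0.0158]
258 140 [ 0.7836 -0.3451  0.0457]
254 125 [ 0.6535 -0.0829  0.2373]
250 115 [ 0.6569 -0.0757  0.2617]
```

>>> servo_tool:
  plan:
    - [10,0.002,0,0,0,0,0]
    - [10,0,0,0,0,0,0]
    - [60,0,0,0,0,0,0]
    - [60,0,0,0,0,0,0]
    - [80,0,0,0,0,0,0]
    - [80,0,0,0,0,0,0]
    - [80,0,0,0,0,0,0]
    - [80,0,0,0,0,0,0]
  force: 40

```text
time_s: 11.4
ee_pos: [0.6633, -0.067, 0.2288]
eef_rot: [-3.141, 0.16, 0.019]
force: [-0.1, 0.3, 0.0]
grip_width: 0.0746
grip_force: 0.0
```

>>> servo_tool:
  plan:
    - [80,0,0,-0.04,0,0,0]
    - [80,0,0,-0.05,0,0.08,0]
    - [80,0,0,-0.05,0,0.08,0]
    - [70,-0.05,0,0,0,0,0]
    - [70,-0.04,-0.03,0,0,0,0]
    - [70,-0.04,-0.04,0,0,0,0]
    - [70,-0.04,-0.04,0,0,0,0]
    - [70,0,-0.05,0,0,0,0]

```text
time_s: 12.4
ee_pos: [0.5067, 0.0908, 0.3689]
eef_rot: [-3.141, -0.002, 0.018]
force: [1.2, -0.6, 0.9]
grip_width: 0.0659
grip_force: 0.0
```

```bash
python3 -c "
from h import *
to([.66,-.067,.236],.018)
c=shot('side');save(c,'s3.png',(200,80,400,230),4);W=world(c)
np.savez('s3.npz',W=W,im=c['pixels'])
c=shot('top');W=world(c);np.savez('t3.npz',W=W,im=c['pixels']);z=W[...,2];x=W[...,0];y=W[...,1]
m=(y>-.02)&(y<.27)&(x>.5)&(x<.7)&(z>.12)&(z<.2);print('bar',m.sum(),np.median(W[m],0))
"
```

```text
t 12.4 pos [0.5067 0.0908 0.3689] rot [-3.141e+00 -2.000e-03  1.800e-02] grip 0.0659 q [ 0.11  0.15  1.33 -0.    1.66  1.66] F [ 1.2 -0.6  0.9]
shift now-axes [0.1502 0.1606 0.1332] rotvec [-0.    -0.002 -0.   ] shift final-axes [0.1504 0.1606 0.1329]
bar 520 [0.63351474 0.14763165 0.16962499]
```

View pics/s3.png

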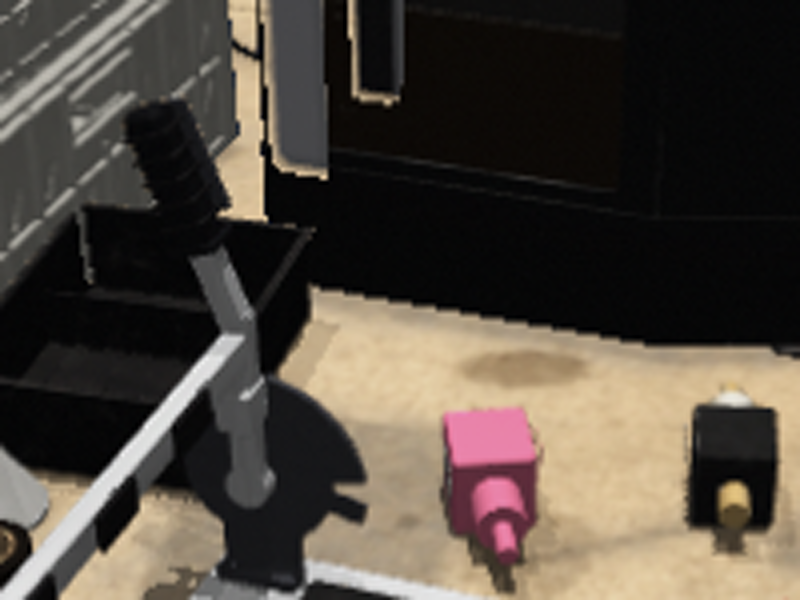

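The handle is upright, leaning back at (180,170), and the hinge is at (250,485). I check the angle numerically and measure the pockets and pumps in the stand from the top view.

```bash
python3 -c "
from h import *
d=np.load('s3.npz');W=d['W'];g=d['im'].astype(int)
m=np.zeros(g.shape[:2],bool);m[100:145,228:262]=1
m&=(W[...,2]>.2)&(W[...,0]>.58)&(W[...,0]<.75)&(abs(W[...,1]+.06)<.04)&(g.max(-1)<90);P=W[m];print('grip',len(P),P.mean(0),P.min(0),P.max(0))
for u,v in[(262,200),(263,185),(260,170)]:print(np.round(W[v,u],4))
# grip axis
q=np.polyfit(P[:,2],P[:,0],1);print('lean',np.degrees(np.arctan(q[0])),np.polyval(q,.251))
d=np.load('t0.npz') if 0 else np.load('t3.npz');W=d['W'];im=d['im'];g=im.astype(int)
z=W[...,2]
for u0 in(227,258,322):
    m=np.zeros(z.shape,bool);m[200:250,u0-16:u0+16]=1
    m&=(g.max(-1)<90)&(abs(z-.064)<.007);Q=W[m];print('coil',len(Q),cv2.minAreaRect(Q[:,:2].astype(np.float32)) if len(Q) else 0)
cv2.imwrite('pics/t3.png',cv2.resize(im[170:270,190:375,::-1],None,fx=4,fy=4,interpolation=cv2.INTER_CUBIC))
"
```

```text
grip 704 [ 0.66246243 -0.05966993  0.24907534] [ 0.64021562 -0.08727646  0.20756885] [ 0.68830205 -0.04646031  0.28714987]
[ 0.6345 -0.0568  0.0784]
[ 0.6282 -0.0542  0.1189]
[ 0.6298 -0.0487  0.1578]
lean 18.941759837601943 0.6631229563742728
coil 124 ((0.5455085039138794, 0.2660652995109558), (0.054974786937236786, 0.014847585000097752), 2.802354335784912)
coil 4 ((0.5201500058174133, 0.15328975021839142), (0.00017279500025324523, 0.007278308738023043), 0.9175673723220825)
coil 108 ((0.5508814454078674, -0.005646175239235163), (0.010076915845274925, 0.05291926860809326), 89.6899185180664)
```

View pics/t3.png

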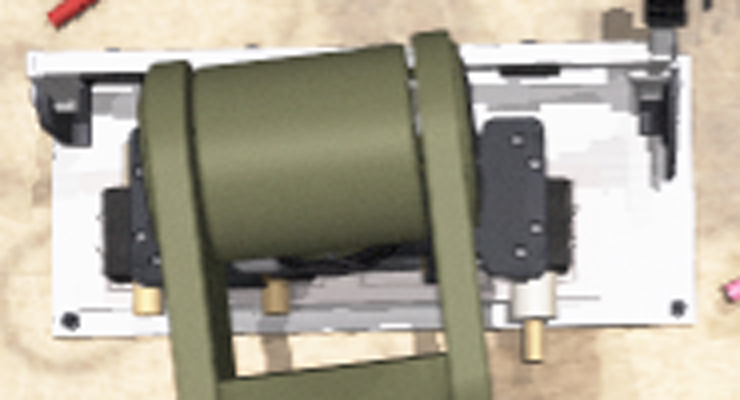

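The lever leans back 19°, as expected at 1.56 rad, so it is latched up. The top view shows the arm covering pockets 2 and 3, so I use the coil positions measured earlier. Pump 2 goes first.

>>> servo_tool:
  plan:
    - [70,0.02,-0.04,0.03,0,0,0]
    - [70,0.0205,-0.0395,0.03,0,0,0]
    - [70,0,0,0.055,0,0,0]
    - [70,0,0,0.055,0,0,0]
    - [70,0,0,0.055,0,0,0]
    - [70,0,0,0.025,0,0,0]
    - [70,0,0,0,0,0,0]
    - [70,0,0,0,0,0,0]

```text
time_s: 13.5
ee_pos: [0.5484, 0.1702, 0.1191]
eef_rot: [-3.141, -0.002, 0.019]
force: [-1.1, 0.0, 0.3]
grip_width: 0.0654
grip_force: 0.0
```

```bash
python3 -c "
from h import *
to([.5465,.171,.03],.018)"
```

```text
t 13.5 pos [0.5484 0.1702 0.1191] rot [-3.141e+00 -2.000e-03  1.900e-02] grip 0.0654 q [0.24 0.43 1.55 0.   1.16 1.79] F [-1.1  0.   0.3]
shift now-axes [-0.0021 -0.0008  0.0891] rotvec [-0.    -0.002  0.001] shift final-axes [-0.0019 -0.0008  0.0891]
```

>>> servo_tool:
  plan:
    - [70,-0.001,-0.001,0.03,0,0,0]
    - [70,-0.001,0,0.03,0,0,0]
    - [70,0,0,0.02,0,0,0]
    - [70,0,0,0.009,0,0,0]
    - [70,0,0,0,0,0,0]
    - [30,0,0,0,0,0,0]
    - [30,0,0,0,0,0,0]
    - [30,0,0,0,0,0,0]
  force: 25

```text
time_s: 14.5
ee_pos: [0.546, 0.1713, 0.0294]
eef_rot: [-3.141, -0.001, 0.019]
force: [-1.2, -0.9, 6.6]
grip_width: 0.0476
grip_force: 25.0
```

>>> servo_tool:
  plan:
    - [30,0,0,0,0,0,0]
    - [30,0,0,0,0,0,0]
    - [30,0,0,-0.02,0,0,0]
    - [30,0,0,-0.05,0,0,0]
    - [30,0,0,-0.03,0,0,0]
    - [30,-0.05,0,0,0,0,0]
    - [30,-0.04,0,0,0,0,0]
    - [30,0,0,0,0,0,0]
  force: 25

```text
time_s: 15.5
ee_pos: [0.4538, 0.1697, 0.1288]
eef_rot: [3.142, 0.001, 0.02]
force: [0.4, -0.2, -2.4]
grip_width: 0.048
grip_force: 25.0
```

```bash
python3 -c "
from h import *
c=shot('top');M=np.array(c['pose'])
def ray(u,v,z):
    p=cv2.undistortPoints(np.array([[[u,v]]],float),c['mtx'],np.array(c['dist'])).ravel()
    d=M[:3,:3]@np.array([p[0],-p[1],-1]);o=M[:3,3];return o+d*(z-o[2])/d[2]
X=lambda u,v,z:print((u,v),np.round(ray(u/4+190-.375,v/4+175-.375,z),4))
print('pocket3 back/front/left/right');X(405,164,.022);X(405,263,.022);X(359,240,.022);X(451,240,.022)
print('coil1');X(145,167,.064);X(145,263,.064);X(103,190,.064);X(188,190,.064)
print('coil2');X(272,166,.064);X(272,262,.064);X(232,180,.064);X(313,180,.064)
print('coil4');X(534,157,.064);X(534,256,.064);X(495,180,.064);X(573,180,.064)
"
```

```text
pocket3 back/front/left/right
(405, 164) [0.5811 0.0902 0.022 ]
(405, 263) [0.5179 0.0902 0.022 ]
(359, 240) [0.5327 0.1193 0.022 ]
(451, 240) [0.5325 0.0611 0.022 ]
coil1
(145, 167) [0.5738 0.2482 0.064 ]
(145, 263) [0.5144 0.2475 0.064 ]
(103, 190) [0.5596 0.2738 0.064 ]
(188, 190) [0.5594 0.2217 0.064 ]
coil2
(272, 166) [0.5742 0.1703 0.064 ]
(272, 262) [0.5148 0.1699 0.064 ]
(232, 180) [0.5656 0.1948 0.064 ]
(313, 180) [0.5655 0.145  0.064 ]
coil4
(534, 157) [0.5794 0.0087 0.064 ]
(534, 256) [0.518 0.009 0.064]
(495, 180) [0.5652 0.0329 0.064 ]
(573, 180) [ 0.565  -0.0153  0.064 ]
```

>>> servo_tool:
  plan:
    - [30,0,0,0,0,0,-0.185]
    - [30,0,0,0,0,0,-0.185]
    - [30,0,0,0,0,0,-0.185]
    - [30,0,0,0,0,0,-0.185]
    - [30,0,0,0,0,0,-0.185]
    - [30,0,0,0,0,0,-0.185]
    - [30,0,0,0,0,0,-0.185]
    - [30,0,0,0,0,0,-0.185]

```text
time_s: 16.55
ee_pos: [0.4565, 0.1696, 0.1285]
eef_rot: [3.141, -0.0, 1.505]
force: [-0.2, -0.2, -2.1]
grip_width: 0.0482
grip_force: 25.0
```

>>> servo_tool:
  plan:
    - [30,0,0,0,0,0,-0.185]
    - [30,0,0,0,0,0,-0.185]
    - [30,0,0,0,0,0,-0.185]
    - [30,0,0,0,0,0,-0.185]
    - [30,0,0,0,0,0,-0.185]
    - [30,0,0,0,0,0,-0.185]
    - [30,0,0,0,0,0,-0.185]
    - [30,0,0,0,0,0,-0.185]

```text
time_s: 17.55
ee_pos: [0.4565, 0.1696, 0.1285]
eef_rot: [3.142, 0.0, 2.985]
force: [0.6, -0.4, -1.8]
grip_width: 0.0477
grip_force: 25.0
```

>>> servo_tool:
  plan:
    - [30,0,0,0,0,0,-0.18]
    - [30,-0.045,0,0,0,0,0]
    - [30,-0.045,0,0,0,0,0]
    - [30,0,0,0,0,0,0]
    - [30,0,0,0,0,0,0]
    - [30,0,0,0,0,0,0]
    - [30,0,0,0,0,0,0]
    - [30,0,0,0,0,0,0]

```text
time_s: 18.55
ee_pos: [0.5454, 0.1712, 0.1289]
eef_rot: [3.141, 0.0, -3.124]
force: [-0.0, -0.4, -2.5]
grip_width: 0.048
grip_force: 25.0
```

```bash
python3 -c "
from h import *
to([.547,.170,.08],3.1596)"
```

```text
t 18.55 pos [0.5454 0.1712 0.1289] rot [ 3.141  0.    -3.124] grip 0.048 q [ 0.24  0.42  1.54  0.    1.18 -1.35] F [-0.  -0.4 -2.5]
shift now-axes [-0.0015 -0.0013  0.0489] rotvec [ 0.     0.    -0.001] shift final-axes [-0.0015 -0.0013  0.0489]
```

>>> servo_tool:
  plan:
    - [30,-0.002,-0.0008,0.03,0,0,0]
    - [30,0,0,0.03,0,0,0]
    - [30,0,0,0.02,0,0,0]
    - [30,0,0,0.006,0,0,0]
    - [30,0,0,0.005,0,0,0]
    - [30,0,0,0.004,0,0,0]
    - [30,0,0,0.003,0,0,0]
    - [30,0,0,0,0,0,0]

```text
time_s: 19.55
ee_pos: [0.5476, 0.1704, 0.0307]
eef_rot: [3.142, 0.0, -3.124]
force: [0.1, -1.1, -2.1]
grip_width: 0.0475
grip_force: 25.0
```

>>> servo_tool:
  plan:
    - [30,0,0,0.001,0,0,0]
    - [60,0,0,0,0,0,0]
    - [70,0,0,0,0,0,0]
    - [70,0,0,0,0,0,0]
    - [70,0,0,-0.04,0,0,0]
    - [70,0,0,-0.05,0,0,0]
    - [70,0,0.04,0,0,0,0]
    - [70,0,0.04,0,0,0,0]

```text
time_s: 20.55
ee_pos: [0.5465, 0.2512, 0.1205]
eef_rot: [3.141, 0.001, -3.125]
force: [-0.7, 0.6, -0.4]
grip_width: 0.0658
grip_force: 0.0
```

```bash
python3 -c "
from h import *
to([.5455,.2495,.03],3.1596)"
```

```text
t 20.55 pos [0.5465 0.2512 0.1205] rot [ 3.141e+00  1.000e-03 -3.125e+00] grip 0.0658 q [ 0.37  0.49  1.46  0.    1.19 -1.22] F [-0.7  0.6 -0.4]
shift now-axes [ 0.0012 -0.0017  0.0905] rotvec [ 0.001  0.001 -0.002] shift final-axes [ 0.001  -0.0017  0.0905]
```

>>> servo_tool:
  plan:
    - [70,0.001,-0.0015,0.03,0,0,0]
    - [70,0,0,0.03,0,0,0]
    - [70,0,0,0.02,0,0,0]
    - [70,0,0,0.011,0,0,0]
    - [70,0,0,0,0,0,0]
    - [30,0,0,0,0,0,0]
    - [30,0,0,0,0,0,0]
    - [30,0,0,0,0,0,0]
  force: 25

```text
time_s: 21.55
ee_pos: [0.5457, 0.2491, 0.0294]
eef_rot: [3.141, 0.001, -3.124]
force: [-0.3, 0.4, 5.4]
grip_width: 0.0478
grip_force: 25.0
```

>>> servo_tool:
  plan:
    - [30,0,0,0,0,0,0]
    - [30,0,0,0,0,0,0]
    - [30,0,0,-0.02,0,0,0]
    - [30,0,0,-0.05,0,0,0]
    - [30,0,0,-0.03,0,0,0]
    - [30,0.05,0,0,0,0,0]
    - [30,0.04,0,0,0,0,0]
    - [30,0,0,0,0,0,0]
  force: 25

```text
time_s: 22.55
ee_pos: [0.4536, 0.2474, 0.1299]
eef_rot: [3.141, 0.0, -3.123]
force: [-0.6, -0.0, -2.0]
grip_width: 0.0478
grip_force: 25.0
```

>>> servo_tool:
  plan:
    - [30,0,0,0,0,0,0.185]
    - [30,0,0,0,0,0,0.185]
    - [30,0,0,0,0,0,0.185]
    - [30,0,0,0,0,0,0.185]
    - [30,0,0,0,0,0,0.185]
    - [30,0,0,0,0,0,0.185]
    - [30,0,0,0,0,0,0.185]
    - [30,0,0,0,0,0,0.185]

```text
time_s: 23.55
ee_pos: [0.4561, 0.2473, 0.1294]
eef_rot: [3.141, -0.0, 1.672]
force: [-0.5, -0.3, -2.4]
grip_width: 0.048
grip_force: 25.0
```

>>> servo_tool:
  plan:
    - [30,0,0,0,0,0,0.185]
    - [30,0,0,0,0,0,0.185]
    - [30,0,0,0,0,0,0.185]
    - [30,0,0,0,0,0,0.185]
    - [30,0,0,0,0,0,0.185]
    - [30,0,0,0,0,0,0.185]
    - [30,0,0,0,0,0,0.185]
    - [30,0,0,0,0,0,0.185]

```text
time_s: 24.55
ee_pos: [0.4561, 0.2473, 0.1294]
eef_rot: [-3.142, -0.001, 0.192]
force: [-0.3, -0.3, -1.5]
grip_width: 0.0481
grip_force: 25.0
```

>>> servo_tool:
  plan:
    - [30,0,0,0,0,0,0.18]
    - [30,0.045,0,0,0,0,0]
    - [30,0.045,0,0,0,0,0]
    - [30,0,0,0,0,0,0]
    - [30,0,0,0,0,0,0]
    - [30,0,0,0,0,0,0]
    - [30,0,0,0,0,0,0]
    - [30,0,0,0,0,0,0]

```text
time_s: 25.55
ee_pos: [0.5451, 0.2491, 0.1289]
eef_rot: [-3.141, -0.0, 0.019]
force: [0.5, 0.4, -2.3]
grip_width: 0.0483
grip_force: 25.0
```

```bash
python3 -c "
from h import *
to([.5465,.2502,.03],.018)"
```

```text
t 25.55 pos [0.5451 0.2491 0.1289] rot [-3.141 -0.     0.019] grip 0.0483 q [ 0.37  0.48  1.46 -0.    1.2   1.92] F [ 0.5  0.4 -2.3]
shift now-axes [ 0.0014 -0.001   0.0989] rotvec [-0.    -0.     0.001] shift final-axes [ 0.0015 -0.001   0.0989]
```

>>> servo_tool:
  plan:
    - [30,0.0015,-0.001,0.03,0,0,0]
    - [30,0,0,0.03,0,0,0]
    - [30,0,0,0.02,0,0,0]
    - [30,0,0,0.006,0,0,0]
    - [30,0,0,0.005,0,0,0]
    - [30,0,0,0.004,0,0,0]
    - [30,0,0,0.003,0,0,0]
    - [30,0,0,0,0,0,0]

```text
time_s: 26.55
ee_pos: [0.5468, 0.2501, 0.0306]
eef_rot: [-3.142, -0.0, 0.019]
force: [-0.1, 0.7, -1.7]
grip_width: 0.0476
grip_force: 25.0
```

>>> servo_tool:
  plan:
    - [30,0,0,0.001,0,0,0]
    - [60,0,0,0,0,0,0]
    - [70,0,0,0,0,0,0]
    - [70,0,0,0,0,0,0]
    - [70,0,0,-0.05,0,0,0]
    - [70,0,0,-0.06,0,0,0]
    - [70,-0.04,0.03,-0.03,0,0,0]
    - [70,-0.04,0.045,0,0,0,0]

```text
time_s: 27.55
ee_pos: [0.468, 0.1734, 0.1718]
eef_rot: [-3.14, -0.004, 0.02]
force: [-0.1, -0.3, -0.1]
grip_width: 0.0658
grip_force: 0.0
```

>>> servo_tool:
  plan:
    - [80,-0.04,0.045,0,0,0,-0.18]
    - [80,0,0.06,0,0,0,-0.18]
    - [80,0,0.06,0,0,0,-0.18]
    - [80,0,0,0,0,0,-0.18]
    - [80,0,0,0,0,0,-0.18]
    - [80,0,0,0,0,0,-0.18]
    - [80,0,0,0,0,0,-0.18]
    - [80,0,0,0,0,0,-0.18]

```text
time_s: 28.55
ee_pos: [0.459, 0.0261, 0.1698]
eef_rot: [3.141, -0.0, 1.424]
force: [0.2, 0.0, -0.4]
grip_width: 0.0749
grip_force: 0.0
```

```bash
python3 -c "
from h import *
to([.42,-.24,.2],1.858)
c=shot('top');W=world(c);im=c['pixels'];g=im.astype(int);z=W[...,2]
m=np.zeros(z.shape,bool);m[255:310,375:470]=1
k=m&(g.max(-1)<95)&(z>.040)&(z<.062);Q=W[k];print('d',len(Q),cv2.minAreaRect(Q[:,:2].astype(np.float32)),np.median(Q,0))
k=m&(g.min(-1)>150)&(z>.03)&(z<.05);print('barrel',k.sum(),np.median(W[k],0))
save(c,'t4.png',(190,150,470,340),2.8)
"
```

```text
t 28.55 pos [0.459  0.0261 0.1698] rot [ 3.141 -0.     1.424] grip 0.0749 q [-0.02  0.13  1.81 -0.    1.2   0.12] F [ 0.2  0.  -0.4]
shift now-axes [-0.2689  0.0004 -0.0302] rotvec [ 0.     0.    -0.434] shift final-axes [-0.2441 -0.1128 -0.0302]
d 415 ((0.4189797341823578, -0.24104854464530945), (0.047178905457258224, 0.053389791399240494), 15.523951530456543) [ 0.4186201  -0.24104096  0.0494505 ]
barrel 152 [ 0.43107023 -0.28283651  0.03639374]
```

View pics/t4.png

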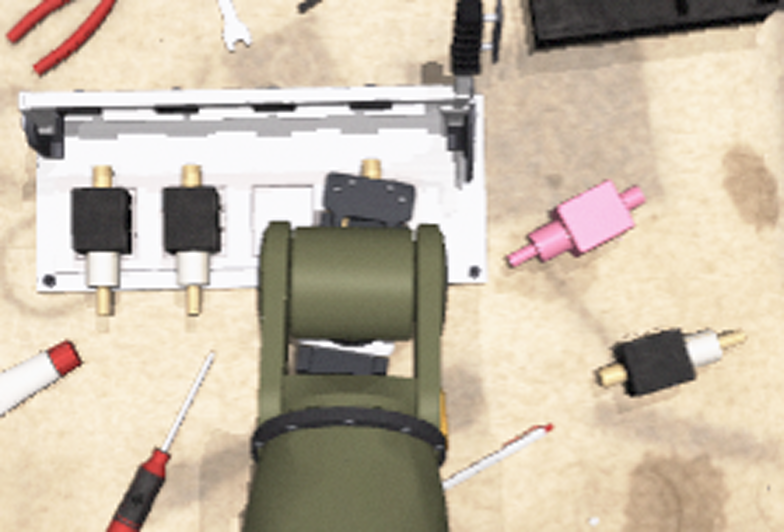

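The top view shows pumps 1 and 2 at (102,220) and (190,220) with their barrels to the front, pocket 3 free at (283,215), and the paddle out at (497,35). Pump_d at (655,362) has not moved, so I go there.

>>> servo_tool:
  plan:
    - [80,0,0,-0.02,0,0,-0.142]
    - [80,0,0,0,0,0,-0.142]
    - [80,0,0,0,0,0,-0.142]
    - [80,-0.048,-0.022,0,0,0,0]
    - [80,-0.048,-0.022,0,0,0,0]
    - [80,-0.048,-0.022,0,0,0,0]
    - [80,-0.048,-0.022,0,0,0,0]
    - [80,-0.048,-0.022,0,0,0,0]

```text
time_s: 29.6
ee_pos: [0.4173, -0.2364, 0.1899]
eef_rot: [3.141, 0.0, 1.841]
force: [-0.3, -0.2, 0.0]
grip_width: 0.0754
grip_force: 0.0
```

```bash
python3 -c "
from h import *
to([.420,-.2415,.018],1.85)"
```

```text
t 29.6 pos [ 0.4173 -0.2364  0.1899] rot [3.141 0.    1.841] grip 0.0754 q [-0.59  0.16  1.73  0.    1.25 -0.86] F [-0.3 -0.2  0. ]
shift now-axes [-0.0055  0.0012  0.1719] rotvec [ 0.     0.    -0.009] shift final-axes [-0.0056  0.0012  0.1719]
```

>>> servo_tool:
  plan:
    - [80,-0.0055,0.001,0.05,0,0,-0.009]
    - [80,0,0,0.05,0,0,0]
    - [80,0,0,0.04,0,0,0]
    - [80,0,0,0.022,0,0,0]
    - [80,0,0,0.01,0,0,0]
    - [30,0,0,0,0,0,0]
    - [30,0,0,0,0,0,0]
    - [30,0,0,0,0,0,0]
  force: 25

```text
time_s: 30.6
ee_pos: [0.4205, -0.24, 0.0184]
eef_rot: [3.141, 0.001, 1.853]
force: [-2.8, -1.1, 3.1]
grip_width: 0.0485
grip_force: 1.5
```

>>> servo_tool:
  plan:
    - [30,0,0,0,0,0,0]
    - [30,0,0,0,0,0,0]
    - [30,0,0,0,0,0,0]
    - [30,0,0,-0.03,0,0,0]
    - [30,0,0,-0.05,0,0,0]
    - [30,0,0,-0.06,0,0,0]
    - [30,0,0,0,0,0,0.1]
    - [30,0,0,0,0,0,0.18]
  force: 25

```text
time_s: 31.6
ee_pos: [0.4203, -0.2397, 0.1584]
eef_rot: [3.14, 0.001, 1.568]
force: [0.1, -0.8, -2.1]
grip_width: 0.0477
grip_force: 25.0
```

>>> servo_tool:
  plan:
    - [30,0,0,0,0,0,0.18]
    - [30,0,0,0,0,0,0.18]
    - [30,0,0,0,0,0,0.18]
    - [30,0,0,0,0,0,0.18]
    - [30,0,0,0,0,0,0.18]
    - [30,0,0,0,0,0,0.18]
    - [30,0,0,0,0,0,0.18]
    - [30,0,0,0,0,0,0.18]

```text
time_s: 32.6
ee_pos: [0.4202, -0.2396, 0.1577]
eef_rot: [-3.142, -0.0, 0.127]
force: [-0.6, -0.5, -2.5]
grip_width: 0.0479
grip_force: 25.0
```

```bash
python3 -c "
from h import *
to([.5495,.0902,.13],.018)
c=shot('side');save(c,'s5.png',(300,60,500,210),4)"
```

```text
t 32.6 pos [ 0.4202 -0.2396  0.1577] rot [-3.142 -0.     0.127] grip 0.0479 q [-0.59  0.2   1.76  0.    1.18  0.85] F [-0.6 -0.5 -2.5]
shift now-axes [ 0.1701 -0.3108  0.0277] rotvec [-0.    -0.     0.109] shift final-axes [ 0.1353 -0.3274  0.0277]
```

View pics/s5.png

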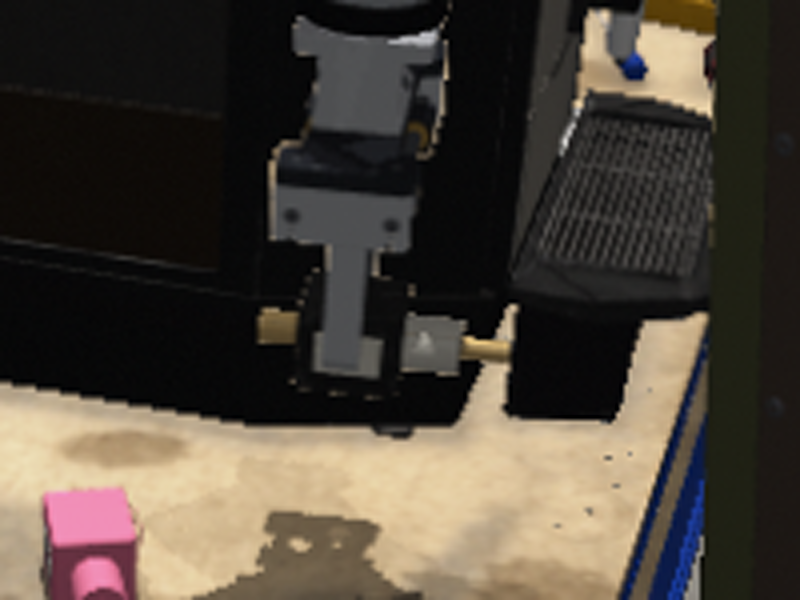

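Pump_d is held level at (350,340), with its barrel at (430,345) toward the robot. I carry it to pocket 3.

>>> servo_tool:
  plan:
    - [30,0,0,0,0,0,0.109]
    - [30,0,-0.055,0,0,0,0]
    - [30,0,-0.055,0,0,0,0]
    - [30,0.02,-0.055,0,0,0,0]
    - [30,0.02,-0.055,0,0,0,0]
    - [30,0.02,-0.055,0,0,0,0]
    - [30,0.03,-0.05,0,0,0,0]
    - [30,0.03,0,0.01,0,0,0]

```text
time_s: 33.65
ee_pos: [0.5332, 0.0914, 0.1482]
eef_rot: [-3.141, -0.002, 0.031]
force: [0.3, -0.4, -2.5]
grip_width: 0.048
grip_force: 25.0
```

```bash
python3 -c "
from h import *
to([.5492,.0903,.031],.018)"
```

```text
t 33.65 pos [0.5332 0.0914 0.1482] rot [-3.141e+00 -2.000e-03  3.100e-02] grip 0.048 q [0.1  0.33 1.62 0.   1.19 1.64] F [ 0.3 -0.4 -2.5]
shift now-axes [0.0157 0.0017 0.1172] rotvec [-0.001 -0.002  0.013] shift final-axes [0.0159 0.0014 0.1172]
```

>>> servo_tool:
  plan:
    - [30,0,0,0,0,0,0.013]
    - [30,0.016,0.0014,0.03,0,0,0]
    - [30,0,0,0.04,0,0,0]
    - [30,0,0,0.025,0,0,0]
    - [30,0,0,0.008,0,0,0]
    - [30,0,0,0.006,0,0,0]
    - [30,0,0,0.005,0,0,0]
    - [30,0,0,0.003,0,0,0]

```text
time_s: 34.65
ee_pos: [0.5517, 0.0869, 0.0344]
eef_rot: [-3.141, -0.009, 0.011]
force: [7.0, -1.3, 17.2]
grip_width: 0.0478
grip_force: 25.0
```

>>> servo_tool:
  plan:
    - [30,0,0,-0.015,0,0,0]
    - [30,0,0,0,0,0,0]
    - [30,0,0,0,0,0,0]
    - [30,0,0,0,0,0,0]
    - [30,0,0,0,0,0,0]
    - [30,0,0,0,0,0,0]
    - [30,0,0,0,0,0,0]
    - [30,0,0,0,0,0,0]

```text
time_s: 35.65
ee_pos: [0.5484, 0.0869, 0.0456]
eef_rot: [-3.142, 0.0, 0.011]
force: [-0.1, -0.3, -1.4]
grip_width: 0.0482
grip_force: 25.0
```

```bash
python3 -c "
from h import *
to([.5492,.0903,.035],.018)
c=shot('side');save(c,'s6.png',(200,180,350,292),5)"
```

```text
t 35.65 pos [0.5484 0.0869 0.0456] rot [-3.142  0.     0.011] grip 0.0482 q [0.09 0.49 1.65 0.   0.99 1.65] F [-0.1 -0.3 -1.4]
shift now-axes [ 0.0008 -0.0034  0.0106] rotvec [-0.     0.    -0.007] shift final-axes [ 0.0008 -0.0034  0.0106]
```

View pics/s6.png

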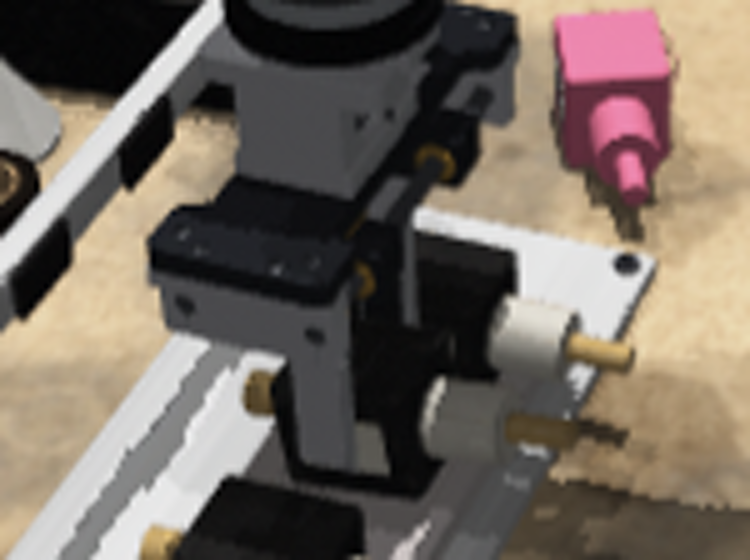

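The pump at (350,420) hangs level, with its finger about mid-coil. The tool was 3.4 mm too far right, so I correct that and lower again.

>>> servo_tool:
  plan:
    - [30,0.001,-0.0034,0,0,0,-0.007]
    - [30,0,0,0,0,0,0]
    - [30,0,0,0.004,0,0,0]
    - [30,0,0,0.004,0,0,0]
    - [30,0,0,0.003,0,0,0]
    - [30,0,0,0.003,0,0,0]
    - [30,0,0,0.001,0,0,0]
    - [30,0,0,0,0,0,0]

```text
time_s: 36.7
ee_pos: [0.5505, 0.0902, 0.0332]
eef_rot: [3.142, -0.003, 0.018]
force: [-8.0, -2.0, 26.3]
grip_width: 0.0478
grip_force: 25.0
```

>>> servo_tool:
  plan:
    - [60,0,0,0,0,0,0]
    - [70,0,0,0,0,0,0]
    - [70,0,0,0,0,0,0]
    - [70,0,0,0,0,0,0]
    - [70,0,0,-0.05,0,0,0]
    - [70,0,0,-0.06,0,0,0]
    - [70,-0.055,0,-0.05,0,0,0]
    - [70,-0.055,0,-0.03,0,0,0]

```text
time_s: 37.7
ee_pos: [0.4474, 0.0884, 0.2141]
eef_rot: [-3.141, -0.002, 0.018]
force: [0.4, 1.4, 1.2]
grip_width: 0.0657
grip_force: 0.0
```

>>> servo_tool:
  plan:
    - [80,-0.04,0.04,0,0,0,0]
    - [80,-0.01,0.055,0,0,0,0]
    - [80,0,0.055,0,0,0,0]
    - [80,0,0.055,0,0,0,0]
    - [80,0,0.02,0,0,0,0]
    - [80,0,0,0,0,0,0]
    - [80,0,0,0,0,0,0]
    - [80,0,0,0,0,0,0]

```text
time_s: 38.7
ee_pos: [0.4025, -0.1365, 0.2126]
eef_rot: [-3.142, -0.0, 0.019]
force: [0.6, 0.5, 0.0]
grip_width: 0.0749
grip_force: 0.0
```

```bash
python3 -c "
from h import *
to([.5492,.0903,.035],.018)
c=shot('top');W=world(c);im=c['pixels'];g=im.astype(int);z=W[...,2]
save(c,'t7.png',(190,165,390,290),4)
M=np.array(c['pose'])
for yc in(.25,.17,.09,.01):
    m=(abs(W[...,1]-yc)<.032)&(abs(W[...,0]-.548)<.035)&(g.max(-1)<95)&(z>.05)&(z<.08)
    Q=W[m];A=np.c_[Q[:,:2]-Q[:,:2].mean(0),np.ones(len(Q))];k=np.linalg.lstsq(A,Q[:,2],rcond=None)[0]
    r=cv2.minAreaRect(Q[:,:2].astype(np.float32));print(yc,len(Q),'zmed',np.round(np.median(Q[:,2]),4),'slopes',np.round(k[:2],3),np.round(r[0],4),np.round(r[1],4),round(r[2],1))
"
```

```text
t 38.7 pos [ 0.4025 -0.1365  0.2126] rot [-3.142 -0.     0.019] grip 0.0749 q [-0.41  0.01  1.84  0.    1.29  1.14] F [0.6 0.5 0. ]
shift now-axes [ 0.1511 -0.224   0.1777] rotvec [-0.    -0.     0.001] shift final-axes [ 0.1508 -0.2242  0.1776]
0.25 437 zmed 0.0631 slopes [-0.006  0.031] [0.5453 0.2484] [0.0492 0.0556] 89.7
0.17 414 zmed 0.0632 slopes [0.015 0.015] [0.5455 0.1697] [0.0548 0.0446] 0.3
0.09 425 zmed 0.0673 slopes [-0.104  0.   ] [0.5477 0.0905] [0.0449 0.0557] 89.7
0.01 409 zmed 0.0633 slopes [ 0.016 -0.012] [0.5506 0.0102] [0.0543 0.0466] 2.2
```

View pics/t7.png

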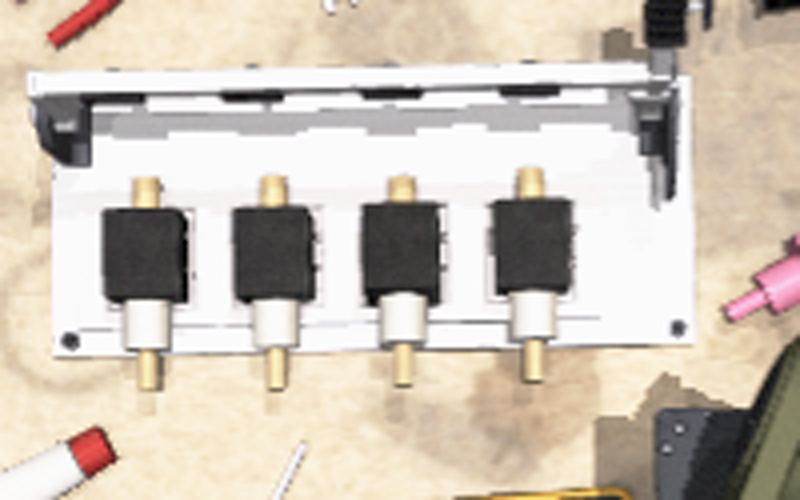

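The top view shows pump_d at (402,250) standing 4 mm high, with its front edge on the pocket's front rim (tilt about 0.1 rad). The others are home. I regrasp it with the tool tilted to match, lift, level it, shift it back and lower it.

>>> servo_tool:
  plan:
    - [70,0.01,-0.045,0,0,0,0]
    - [70,0.02,-0.045,0,0,0,0]
    - [70,0.04,-0.045,0,0,0,0]
    - [70,0.04,-0.045,0,0,0,0]
    - [70,0.04,-0.044,0.02,0,0,0]
    - [70,0,0,0.05,0,0,0]
    - [70,0,0,0.02,0,-0.1,0]
    - [70,0,0,0,0,0,0]

```text
time_s: 39.75
ee_pos: [0.5478, 0.0896, 0.121]
eef_rot: [3.141, 0.103, 0.019]
force: [-0.5, -0.7, 1.1]
grip_width: 0.066
grip_force: 0.0
```

```bash
python3 -c "
from h import *
to([.545,.0905,.031])"
```

```text
t 39.75 pos [0.5478 0.0896 0.121 ] rot [3.141 0.103 0.019] grip 0.066 q [0.09 0.45 1.52 0.01 1.27 1.64] F [-0.5 -0.7  1.1]
shift now-axes [ 0.0064 -0.001   0.0898] rotvec [0. 0. 0.] shift final-axes [ 0.0064 -0.001   0.0898]
```

>>> servo_tool:
  plan:
    - [70,0.0065,-0.001,0.03,0,0,0]
    - [70,0,0,0.03,0,0,0]
    - [70,0,0,0.02,0,0,0]
    - [70,0,0,0.01,0,0,0]
    - [30,0,0,0,0,0,0]
    - [30,0,0,0,0,0,0]
    - [30,0,0,0,0,0,0]
    - [30,0,0,0,0,0,0]
  force: 30

```text
time_s: 40.75
ee_pos: [0.5463, 0.0901, 0.0336]
eef_rot: [-3.141, 0.098, 0.018]
force: [-0.3, 0.2, 7.6]
grip_width: 0.0477
grip_force: 30.0
```

>>> servo_tool:
  plan:
    - [30,0,0,0,0,0,0]
    - [30,0,0,-0.015,0,0,0]
    - [30,0,0,-0.005,0,0.1,0]
    - [30,0,0,0,0,0,0]
    - [30,0,0,0,0,0,0]
    - [30,0,0,0,0,0,0]
    - [30,0,0,0,0,0,0]
    - [30,0,0,0,0,0,0]
  force: 30

```text
time_s: 41.75
ee_pos: [0.5476, 0.09, 0.0522]
eef_rot: [3.142, 0.001, 0.018]
force: [0.0, -0.5, -2.1]
grip_width: 0.0477
grip_force: 30.0
```

```bash
python3 -c "
from h import *
to([.551,.0903,.035],.018)
c=shot('side');W=world(c);g=c['pixels'].astype(int);z=W[...,2]
save(c,'s8.png',(200,180,350,292),5)"
```

```text
t 41.75 pos [0.5476 0.09   0.0522] rot [3.142e+00 1.000e-03 1.800e-02] grip 0.0477 q [0.1  0.48 1.65 0.   1.01 1.65] F [ 0.  -0.5 -2.1]
shift now-axes [ 0.0034 -0.0002  0.0172] rotvec [ 0.     0.001 -0.   ] shift final-axes [ 0.0034 -0.0002  0.0172]
```

View pics/s8.png

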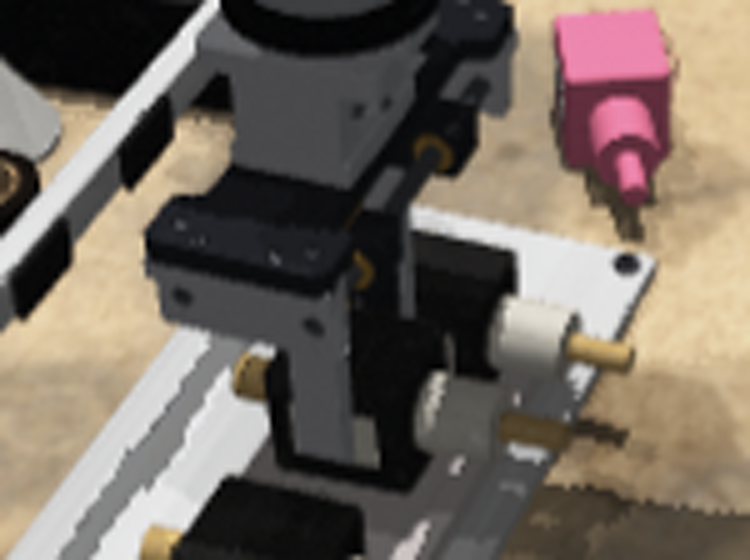

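The pump is level at (330,420), and its coil is about 1 mm forward of the finger. I shift it back 3.5 mm and lower it slowly.

>>> servo_tool:
  plan:
    - [30,0.0035,-0.0002,0,0,0,0]
    - [30,0,0,0.008,0,0,0]
    - [30,0,0,0.004,0,0,0]
    - [30,0,0,0.003,0,0,0]
    - [30,0,0,0.002,0,0,0]
    - [30,0,0,0.002,0,0,0]
    - [30,0,0,0,0,0,0]
    - [30,0,0,0,0,0,0]

```text
time_s: 42.8
ee_pos: [0.5511, 0.0903, 0.0335]
eef_rot: [3.142, -0.0, 0.018]
force: [0.3, -0.3, -2.3]
grip_width: 0.0478
grip_force: 30.0
```

No contact at 33.5 mm, so the pump is inside the pocket. I lower it the last bit and release.

>>> servo_tool:
  plan:
    - [30,0,0,0.001,0,0,0]
    - [30,0,0,0.001,0,0,0]
    - [30,0,0,0,0,0,0]
    - [60,0,0,0,0,0,0]
    - [70,0,0,0,0,0,0]
    - [70,0,0,0,0,0,0]
    - [70,0,0,-0.05,0,0,0]
    - [70,0,0,-0.06,0,0,0]

```text
time_s: 43.8
ee_pos: [0.5505, 0.0902, 0.142]
eef_rot: [3.141, 0.002, 0.018]
force: [-0.0, 0.6, 0.8]
grip_width: 0.0658
grip_force: 0.0
```

>>> servo_tool:
  plan:
    - [70,-0.055,0,-0.06,0,0,0]
    - [80,-0.055,0.03,-0.05,0,0,0]
    - [80,-0.04,0.04,-0.05,0,0,0]
    - [80,-0.01,0.055,0,0,0,0]
    - [80,0,0.055,0,0,0,0]
    - [80,0,0.02,0,0,0,0]
    - [80,0,0,0,0,0,0]
    - [80,0,0,0,0,0,0]

```text
time_s: 44.8
ee_pos: [0.4262, -0.0978, 0.2678]
eef_rot: [-3.141, -0.0, 0.018]
force: [-0.4, 0.6, 0.4]
grip_width: 0.0755
grip_force: 0.0
```

```bash
python3 -c "
from h import *
to([.66,-.0665,.35],.018)
c=shot('top');W=world(c);im=c['pixels'];g=im.astype(int);z=W[...,2]
for yc in(.25,.17,.09,.01):
    m=(abs(W[...,1]-yc)<.032)&(abs(W[...,0]-.548)<.035)&(g.max(-1)<95)&(z>.05)&(z<.08)
    Q=W[m];A=np.c_[Q[:,:2]-Q[:,:2].mean(0),np.ones(len(Q))];k=np.linalg.lstsq(A,Q[:,2],rcond=None)[0]
    r=cv2.minAreaRect(Q[:,:2].astype(np.float32));print(yc,len(Q),'zmed',np.round(np.median(Q[:,2]),4),'slopes',np.round(k[:2],3),np.round(r[0],4),np.round(r[1],4),round(r[2],1))
"
```

```text
t 44.8 pos [ 0.4262 -0.0978  0.2678] rot [-3.141 -0.     0.018] grip 0.0755 q [-0.31 -0.    1.72  0.    1.42  1.24] F [-0.4  0.6  0.4]
shift now-axes [ 0.2343 -0.027  -0.0822] rotvec [-0. -0.  0.] shift final-axes [ 0.2343 -0.0271 -0.0822]
0.25 439 zmed 0.0628 slopes [0.013 0.034] [0.5451 0.2483] [0.0553 0.0499] 0.1
0.17 420 zmed 0.0633 slopes [0.031 0.044] [0.5453 0.1708] [0.0551 0.0458] 0.7
0.09 412 zmed 0.0631 slopes [-0.018  0.031] [0.5492 0.0882] [0.056  0.0447] 0.9
0.01 407 zmed 0.0633 slopes [ 0.025 -0.015] [0.5508 0.0103] [0.0544 0.0464] 2.6
```

All four pumps are level and home. Next I return to the lever grip from above, with the tool tilted 0.16 rad to match.

>>> servo_tool:
  plan:
    - [80,0,0,-0.045,0,0,0]
    - [80,0,0,-0.045,0,0,0]
    - [80,0.05,-0.007,0,0,0,0]
    - [80,0.05,-0.007,0,0,0,0]
    - [80,0.05,-0.007,0,0,0,0]
    - [80,0.05,-0.007,0,0,0,0]
    - [80,0.04,0,0,0,-0.08,0]
    - [80,0.015,0,0,0,-0.08,0]

```text
time_s: 45.85
ee_pos: [0.677, -0.0644, 0.3565]
eef_rot: [-3.141, 0.153, 0.02]
force: [-1.0, -0.9, 0.1]
grip_width: 0.0753
grip_force: 0.0
```

```bash
python3 -c "
from h import *
to([.6633,-.0665,.2288])"
```

```text
t 45.85 pos [ 0.677  -0.0644  0.3565] rot [-3.141  0.153  0.02 ] grip 0.0753 q [-0.14  0.72  0.58 -0.03  2.    1.4 ] F [-1.  -0.9  0.1]
shift now-axes [0.0058 0.0019 0.1284] rotvec [0. 0. 0.] shift final-axes [0.0058 0.0019 0.1284]
```

>>> servo_tool:
  plan:
    - [80,0.006,0.001,0.03,0,0,0]
    - [80,0,0,0.04,0,0,0]
    - [80,0,0,0.04,0,0,0]
    - [80,0,0,0.018,0,0,0]
    - [50,0,0,0,0,0,0]
    - [10,0,0,0,0,0,0]
    - [10,0,0,0,0,0,0]
    - [10,0,0,0,0,0,0]
  force: 45

```text
time_s: 46.85
ee_pos: [0.6631, -0.0675, 0.2305]
eef_rot: [3.141, 0.149, 0.018]
force: [0.1, -4.0, 2.7]
grip_width: 0.0386
grip_force: 1.6
```

>>> servo_tool:
  plan:
    - [10,0,0,0,0,0,0]
    - [10,0,0,0,0,0,0]
    - [10,0,0,0,0,0,0]
    - [10,0,0,0,0,0,0]
    - [10,0,0,0,0,0,0]
    - [10,0,0,0,0,0,0]
    - [10,0,0,0,0,0,0]
    - [10,0,0,0,0,0,0]
  force: 45

```text
time_s: 47.85
ee_pos: [0.6631, -0.0655, 0.2304]
eef_rot: [-3.14, 0.149, 0.021]
force: [0.4, 12.2, 4.4]
grip_width: 0.0244
grip_force: 45.1
```

```bash
python3 -c "
from h import *
to([.6633,-.0665,.2288])
# TCP plan for swing down: grasp point on arc, tool pitch from current to -0.35
o=ctrl.get_obs();p0=o['eef_rot'][1]
th=np.linspace(1.56,-0.01,25);pit=np.linspace(p0,-.35,25)
gx=-.175*np.cos(th)+.03*np.sin(th);gz=.175*np.sin(th)+.03*np.cos(th)
tz=np.c_[-np.sin(pit),-np.cos(pit)];T=np.c_[gx,gz]+.019*tz
d=np.diff(T,axis=0)
for i in range(24):
    a=pit[i];tx=d[i]@[np.cos(a),-np.sin(a)];tzz=d[i]@[-np.sin(a),-np.cos(a)]
    print(round(th[i+1],2),round(tx,4),round(tzz,4),round(pit[i]-pit[i+1],4))
"
```

```text
t 47.85 pos [ 0.6631 -0.0655  0.2304] rot [-3.14   0.149  0.021] grip 0.0244 q [-0.14  0.66  0.95 -0.02  1.68  1.41] F [ 0.4 12.2  4.4]
shift now-axes [0.0004 0.001  0.0016] rotvec [0. 0. 0.] shift final-axes [0.0004 0.001  0.0016]
1.49 -0.0112 0.0003 0.0208
1.43 -0.0112 0.0008 0.0208
1.36 -0.0111 0.0013 0.0208
1.3 -0.0111 0.0018 0.0208
1.23 -0.011 0.0023 0.0208
1.17 -0.0109 0.0028 0.0208
1.1 -0.0107 0.0033 0.0208
1.04 -0.0106 0.0038 0.0208
0.97 -0.0104 0.0043 0.0208
0.91 -0.0102 0.0048 0.0208
0.84 -0.01 0.0052 0.0208
0.78 -0.0097 0.0057 0.0208
0.71 -0.0095 0.0061 0.0208
0.64 -0.0092 0.0066 0.0208
0.58 -0.0089 0.007 0.0208
0.51 -0.0085 0.0074 0.0208
0.45 -0.0082 0.0078 0.0208
0.38 -0.0078 0.0082 0.0208
0.32 -0.0075 0.0085 0.0208
0.25 -0.0071 0.0089 0.0208
0.19 -0.0067 0.0092 0.0208
0.12 -0.0063 0.0095 0.0208
0.06 -0.0058 0.0098 0.0208
-0.01 -0.0054 0.0101 0.0208
```

The squeeze is firm at 24.4 mm and 45 N. I swing down, turning the tool along.

>>> servo_tool:
  plan:
    - [10,-0.011,-0.001,0.0005,0,0.021,0]
    - [10,-0.011,0,0.001,0,0.021,0]
    - [10,-0.011,0,0.0015,0,0.021,0]
    - [10,-0.011,0,0.002,0,0.021,0]
    - [10,-0.011,0,0.0025,0,0.021,0]
    - [10,-0.011,0,0.003,0,0.021,0]
    - [10,-0.011,0,0.0035,0,0.021,0]
    - [10,-0.0105,0,0.004,0,0.021,0]
  force: 45

```text
time_s: 48.85
ee_pos: [0.5763, -0.067, 0.2215]
eef_rot: [-3.141, -0.027, 0.019]
force: [2.4, 8.1, 16.3]
grip_width: 0.0241
grip_force: 45.0
```

```bash
python3 -c "
from h import *
o=ctrl.get_obs();p=o['eef_rot'][1];g=o['ee_pos'][[0,2]]-.019*np.array([-np.sin(p),-np.cos(p)])
to([0,0,0])
r=g-np.array([.634,.076]);print('grasp',g,'r',np.hypot(*r),'theta',np.arctan2(r[1],-r[0])-.17)
c=shot('side');save(c,'s9.png',(200,80,400,230),4)
W=world(c);z=W[...,2];m=(W[...,1]>.03)&(W[...,1]<.26)&(z>.1)&(z<.2)&(abs(W[...,0]-.58)<.08);print('bar',m.sum(),np.median(W[m],0))
"
```

```text
t 48.85 pos [ 0.5763 -0.067   0.2215] rot [-3.141 -0.027  0.019] grip 0.0241 q [-0.18  0.34  1.43  0.01  1.34  1.37] F [ 2.4  8.1 16.3]
shift now-axes [-0.5806 -0.078   0.2062] rotvec [0. 0. 0.] shift final-axes [-0.5806 -0.078   0.2062]
grasp [0.57581287 0.24053328] r 0.17451917689031302 theta 1.0608738944020253
bar 971 [0.58905238 0.16268492 0.15716686]
```

View pics/s9.png

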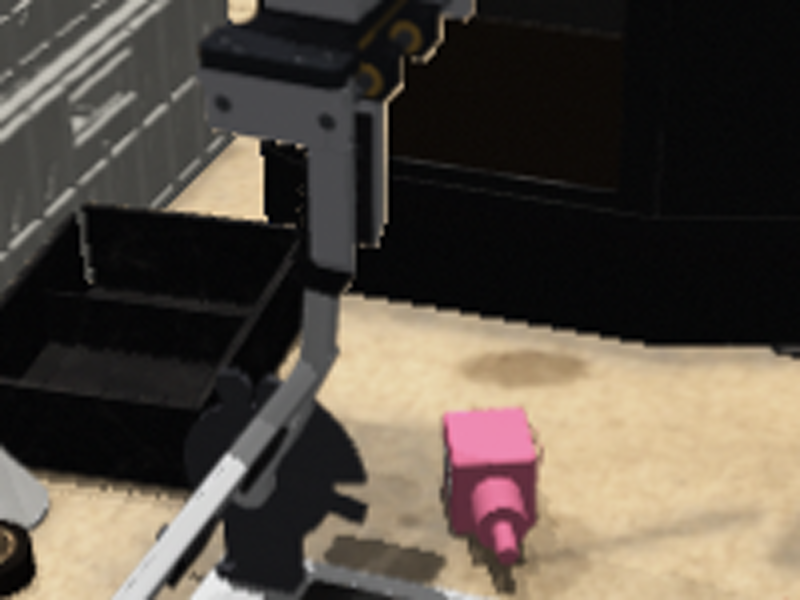

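The lever follows at about 1.06 rad, with the fingers on the grip at (330,220). I continue, easing 2 mm upward.

>>> servo_tool:
  plan:
    - [10,-0.0105,0,0.0033,0,0.021,0]
    - [10,-0.0105,0,0.004,0,0.021,0]
    - [10,-0.0105,0,0.0045,0,0.021,0]
    - [10,-0.01,0,0.005,0,0.021,0]
    - [10,-0.01,0,0.0057,0,0.021,0]
    - [10,-0.0095,0,0.0065,0,0.021,0]
    - [10,-0.009,0,0.007,0,0.021,0]
    - [10,-0.0085,0,0.0074,0,0.021,0]
  force: 45

```text
time_s: 49.9
ee_pos: [0.5013, -0.0682, 0.1702]
eef_rot: [-3.14, -0.189, 0.019]
force: [-12.2, 11.5, 17.7]
grip_width: 0.0236
grip_force: 45.0
```

```bash
cat > th.py <<'E'
from h import *
o=ctrl.get_obs();p=o['eef_rot'][1];g=o['ee_pos'][[0,2]]-.019*np.array([-np.sin(p),-np.cos(p)])
to([0,0,0])
r=g-np.array([.634,.076]);print('grasp',g,'r',np.hypot(*r),'theta',np.arctan2(r[1],-r[0])-.17)
c=shot('side');W=world(c);z=W[...,2];m=(W[...,1]>.03)&(W[...,1]<.26)&(z>.07)&(z<.2)&(abs(W[...,0]-.58)<.08)&(c['pixels'].min(-1)>120);print('bar',m.sum(),np.median(W[m],0))
E
python3 th.py
```

```text
t 49.9 pos [ 0.5013 -0.0682  0.1702] rot [-3.14  -0.189  0.019] grip 0.0236 q [-0.23  0.13  1.83  0.06  1.    1.29] F [-12.2  11.5  17.7]
shift now-axes [-0.523  -0.0774  0.0733] rotvec [0. 0. 0.] shift final-axes [-0.523  -0.0774  0.0733]
grasp [0.49769801 0.18884874] r 0.17695499637825557 theta 0.5215419675031236
bar 924 [0.55875645 0.15803622 0.12984147]
```

The bar shows the lever at about 0.62 rad, so the pads have slid about 17 mm. The lever stays where left, so I re-grip on the actual grip middle.

>>> servo_tool:
  plan:
    - [60,0,0,0,0,0,0]
    - [60,0,0,0,0,0,0]
    - [60,0,0,0,0,0,0]
    - [60,0.013,-0.001,-0.0105,0,0,0]
    - [10,0,0,0,0,0,0]
    - [10,0,0,0,0,0,0]
    - [10,0,0,0,0,0,0]
    - [10,0,0,0,0,0,0]
  force: 55

```text
time_s: 50.95
ee_pos: [0.5116, -0.0679, 0.1807]
eef_rot: [-3.141, -0.185, 0.018]
force: [-0.4, 1.7, -2.9]
grip_width: 0.0236
grip_force: 55.1
```

>>> servo_tool:
  plan:
    - [10,0,0,0,0,0,0]
    - [10,0,0,0,0,0,0]
    - [10,0,0,0,0,0,0]
    - [10,0,0,0,0,0,0]
    - [10,0,0,0,0,0,0]
    - [10,0,0,0,0,0,0]
    - [10,0,0,0,0,0,0]
    - [10,0,0,0,0,0,0]
  force: 55

```text
time_s: 51.95
ee_pos: [0.5116, -0.068, 0.1808]
eef_rot: [-3.141, -0.185, 0.018]
force: [-3.0, 4.4, -4.9]
grip_width: 0.0235
grip_force: 55.1
```

```bash
python3 th.py
```

```text
t 51.95 pos [ 0.5116 -0.068   0.1808] rot [-3.141 -0.185  0.018] grip 0.0235 q [-0.23  0.14  1.78  0.05  1.04  1.3 ] F [-3.   4.4 -4.9]
shift now-axes [-0.5348 -0.0773  0.0839] rotvec [0. 0. 0.] shift final-axes [-0.5348 -0.0773  0.0839]
grasp [0.50813429 0.19948305] r 0.1763242475911385 theta 0.6058429242217864
bar 941 [0.55816477 0.15903789 0.12905975]
```

>>> servo_tool:
  plan:
    - [10,-0.009,0,0.007,0,0.021,0]
    - [10,-0.0085,0,0.0075,0,0.021,0]
    - [10,-0.008,0,0.008,0,0.021,0]
    - [10,-0.008,0,0.008,0,0.021,0]
    - [10,-0.0075,0,0.0085,0,0.021,0]
    - [10,-0.007,0,0.009,0,0.021,0]
    - [10,0,0,0,0,0,0]
    - [10,0,0,0,0,0,0]
  force: 55

```text
time_s: 53.0
ee_pos: [0.4765, -0.0685, 0.1236]
eef_rot: [-3.141, -0.312, 0.018]
force: [-11.4, 4.1, 3.4]
grip_width: 0.0234
grip_force: 55.0
```

```bash
python3 th.py
```

```text
t 53.0 pos [ 0.4765 -0.0685  0.1236] rot [-3.141 -0.312  0.018] grip 0.0234 q [-0.27  0.08  2.03  0.13  0.74  1.2 ] F [-11.4   4.1   3.4]
shift now-axes [-0.4901 -0.0772 -0.0281] rotvec [0. 0. 0.] shift final-axes [-0.4901 -0.0772 -0.0281]
grasp [0.4706497  0.14163599] r 0.17604375076218012 theta 0.21206682316634853
bar 736 [0.55074027 0.15780851 0.10166932]
```

>>> servo_tool:
  plan:
    - [10,-0.006,0,0.0095,0,0.01,0]
    - [10,-0.006,0,0.0095,0,0.01,0]
    - [10,-0.005,0,0.01,0,0.01,0]
    - [10,-0.003,0,0.008,0,0,0]
    - [10,-0.001,0,0.003,0,0,0]
    - [10,0,0,0,0,0,0]
    - [10,0,0,0,0,0,0]
    - [10,0,0,0,0,0,0]
  force: 55

```text
time_s: 54.05
ee_pos: [0.4681, -0.0686, 0.0778]
eef_rot: [-3.14, -0.338, 0.018]
force: [-17.5, -1.0, -0.2]
grip_width: 0.0232
grip_force: 55.0
```

```bash
python3 th.py
```

```text
t 54.05 pos [ 0.4681 -0.0686  0.0778] rot [-3.14  -0.338  0.018] grip 0.0232 q [-0.28  0.13  2.1   0.18  0.59  1.14] F [-17.5  -1.   -0.2]
shift now-axes [-0.4661 -0.0771 -0.0813] rotvec [0. 0. 0.] shift final-axes [-0.4661 -0.0771 -0.0813]
grasp [0.46176008 0.09573673] r 0.17336703221792937 theta -0.05590905727340385
bar 864 [0.54682969 0.15699108 0.0800831 ]
```

```bash
python3 -c "
from h import *
d=np.load('side0.npz');W=d['W'];z=W[...,2];m=(W[...,1]>.03)&(W[...,1]<.26)&(z>.07)&(z<.2)&(abs(W[...,0]-.58)<.08)&(d['im'].min(-1)>120);print('bar',m.sum(),np.median(W[m],0))"
```

```text
bar 877 [0.54686414 0.1577972  0.08005379]
```

>>> servo_tool:
  plan:
    - [10,0,0,0.002,0,0,0]
    - [10,0,0,0.002,0,0,0]
    - [10,0,0,0,0,0,0]
    - [10,0,0,0,0,0,0]
    - [10,0,0,0,0,0,0]
    - [10,0,0,0,0,0,0]
    - [10,0,0,0,0,0,0]
    - [10,0,0,0,0,0,0]
  force: 55

```text
time_s: 55.1
ee_pos: [0.4697, -0.0687, 0.0762]
eef_rot: [-3.141, -0.34, 0.018]
force: [-44.8, 2.0, 44.5]
grip_width: 0.0236
grip_force: 55.1
```

The bar is back at its starting height, at the lower stop. I let go and back off.

>>> servo_tool:
  plan:
    - [10,0,0,-0.002,0,0,0]
    - [40,0,0,0,0,0,0]
    - [80,0,0,0,0,0,0]
    - [90,0,0,0,0,0,0]
    - [90,0,0,0,0,0,0]
    - [90,0,0,0,0,0,0]
    - [90,0,0,0,0,0,0]
    - [90,0,0,0,0,0,0]

```text
time_s: 56.1
ee_pos: [0.4706, -0.0688, 0.077]
eef_rot: [-3.141, -0.342, 0.018]
force: [0.4, -1.1, 0.5]
grip_width: 0.0839
grip_force: 0.0
```

>>> servo_tool:
  plan:
    - [90,0,0,-0.03,0,0,0]
    - [90,0,0,-0.05,0,0,0]
    - [90,0,0,-0.05,0,-0.11,0]
    - [90,0,0,-0.03,0,-0.11,0]
    - [90,0,0.04,0,0,-0.11,0]
    - [90,0,0.05,0,0,0,0]
    - [90,0,0.05,0,0,0,0]
    - [90,0,0.05,0,0,0,0]

```text
time_s: 57.1
ee_pos: [0.4233, -0.2614, 0.2286]
eef_rot: [-3.141, -0.012, 0.018]
force: [0.4, 0.1, -0.1]
grip_width: 0.0846
grip_force: 0.0
```

```bash
python3 th.py; python3 -c "
from h import *
c=shot('top');W=world(c);im=c['pixels'];g=im.astype(int);z=W[...,2];save(c,'t10.png',(190,165,390,315),4)
for yc in(.25,.17,.09,.01):
    m=(abs(W[...,1]-yc)<.032)&(abs(W[...,0]-.548)<.035)&(g.max(-1)<95)&(z>.05)&(z<.075)
    print(yc,m.sum(),np.round(np.median(W[m],0),4))
d=np.load('top0.npz')
m=(g.max(-1)<70)&(z>.08); m[:240]=0;m[285:]=0;m[:,:340]=0;m[:,375:]=0
P=W[m];print('grip',len(P),P.min(0),P.max(0))
"
```

```text
t 57.1 pos [ 0.4233 -0.2614  0.2286] rot [-3.141 -0.012  0.018] grip 0.0846 q [-0.63  0.16  1.64  0.01  1.33  0.92] F [ 0.4  0.1 -0.1]
shift now-axes [-0.4213 -0.269   0.2234] rotvec [0. 0. 0.] shift final-axes [-0.4213 -0.269   0.2234]
grasp [0.42307601 0.24758833] r 0.2719034452414246 theta 0.5129233666297672
bar 878 [0.54697511 0.15663739 0.07995737]
0.25 265 [0.5328 0.2499 0.0636]
0.17 252 [0.5347 0.1697 0.0635]
0.09 249 [0.5369 0.0882 0.0634]
0.01 259 [0.5394 0.0115 0.0633]
grip 270 [ 0.42640881 -0.08856643  0.09503778] [ 0.50330583 -0.05450647  0.13107146]
```

View pics/t10.png

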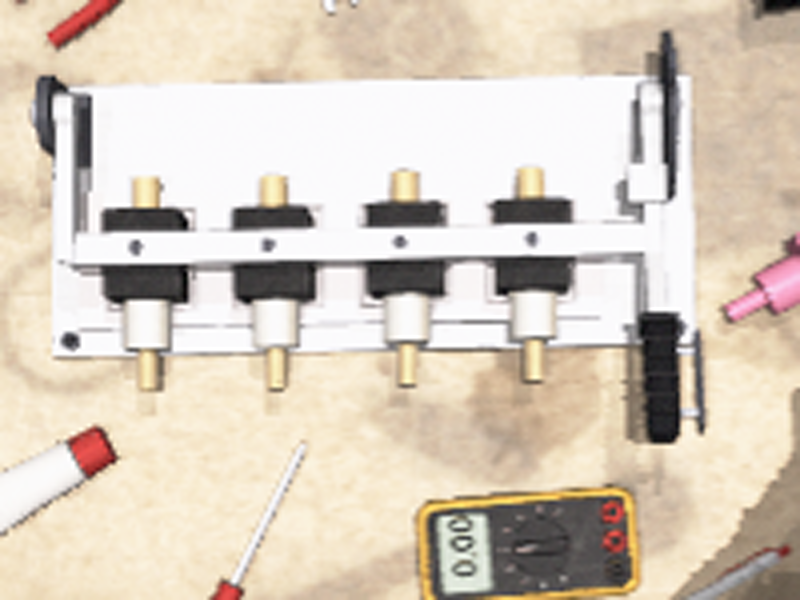

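The top view shows all four barrels to the front (rows about 320), the bar down over the coils, the paddle fully out at (700,380), and the meter in place. I hand in.

```bash
python3 -c "
from station import ctrl
print(ctrl.hand_in())"
```

```text
the job is handed in; nothing more can be done
None
```

The job is handed in: in the last picture all four pumps stand home with their barrels to the front, and the lever is down with the bar over them and the paddle out. The robot is clear and the bystanders are where they lay; the hand-in gave no verdict.

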